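# Roll the test roller mark-up, lay it on the scale, balance the weight on it

## Robot

A 7-joint arm with a two-finger parallel gripper is mounted at the origin on the work surface. World frame = base frame: x ahead of the robot, y to its left, z up, the work surface at z = 0. Lengths are in mm, angles in rad, forces in N, time in s.
With the tool pointing down it reaches from about 400 to 875 mm from the base axis. Payload 4.4 kg.
Tool frame: the origin (TCP) lies at the very end of the fingers, on their centre line; the grasp point (between the pads) lies 19 mm behind it; z points along the fingers, y is the direction in which the jaws open and shut (so a half turn about z gives the same grasp; the last joint's range is limited). The gripper opens to 85 mm and grips with 20 to 120 N. Pads are 22 mm wide; open, the fingers measure 114 mm over their backs; the gripper's body (76 mm by 85 mm) begins 54 mm behind the grasp point. The pads swing forward as they close: fully open they stand 13 mm farther back than shut.
Start: joints at [1.073, 0.628, 0.038, 1.517, -0.027, 0.996, -0.02], TCP at [272.059, -590.341, 194.513] pointing down, gripper open.
Joint ranges: [-3.06, 3.06], [-0.37, 2.12], [-1.25, 1.32], [0.18, 2.47], [-1.1, 4.24], [0.23, 1.98], [-2.94, 2.94]. Speed limits (rad/s): [2.57, 2.57, 3.14, 3.14, 3.14, 3.14, 3.14].

## Interface

Orientations are given as [roll, pitch, yaw] about the fixed x, y, z axes, in that order (R = Rz(yaw) Ry(pitch) Rx(roll)).
In Python, from cell import read_state, get_image, calibration, finish_job gives the robot as it stands. The module is installed in compiled form; this text tells all that it offers.
- The arm moves only by the tool apply_moves, never from a script. Its argument "increments" is a list of rows, each an object of numbers: "tx", "ty", "tz": the shift along the world's x, y, z in m; "rx", "ry", "rz": the turn, a rotation vector about the world's x, y, z in units of 5 degrees (1.0 is 5 degrees); "claw": the finger opening in m, from 0 to 0.0854. In form: [{"tx": .., "ty": .., "tz": .., "rx": .., "ry": .., "rz": .., "claw": ..}, ...]. A call has 1 to 12 rows; each row is the pose to reach, as a shift and turn from the pose commanded when the call began; what a row does not reach only later rows make up. A row lasts 1/10 s, in which the tool goes at most 50 mm and 8.59 degrees, less where a joint would pass 70% of its speed; a pose out of reach is approached as far as the arm can. A call with a gripper value outside its range is refused whole. The fingers move at their own pace and stop on an object; the grip force is fixed at half the most. Time passes only in rows, so rows that repeat a pose let the fingers close. It gives the time, the measured TCP pose, the force and the opening at its end, in the units of the state.
- read_state(): the state, without advancing time (a new reading comes with each control period).
- get_image(name): name is "scene" or "top" or "wrist"; returns the picture (480x640x3 uint8, red, green, blue); there is no depth.
- calibration(name): a dict with "camera_matrix" (3x3 intrinsics, pixels), "origin" and "attitude" of the camera in the world. Camera axes: x right, y up, looking along -z (the intrinsics and any distortion apply to the point x, -y, -z); pixel columns grow to the right and rows downward; lengths in mm; the calibration is good to about 2 mm. A picture is of the moment at which its call begins: read the wrist's pose just before it. calibration takes no time and is no camera call; for the wrist camera it gives the pose at the moment of the call.
- finish_job(): hands the job in, once; it reports no verdict.
The state is a dict: "clock": time; "qpos": joint angles; "qd": joint speeds; "tau": joint torques, N m; "eef_pos": TCP position; "tool_rot": TCP orientation; "force": force on the tool from outside, world axes, zero at the start; "torque": the same for the moment, N m; "width": finger opening in mm.
Only numpy, scipy, OpenCV 4.12 (cv2) and the standard library are available. Lean on these libraries where they do the work, as an engineer would, in place of code of your own. Each camera call takes 0.05 s, during which the arm holds its last target. There are 200 camera calls.

## Task

Roll the aluminium roller along its rubber-lined tray, without lifting it, until its red line faces straight up. Then lay it, line still up, in the two blue V-rests on the bench scale, let go, and balance the small brass knob weight upright on top of the roller, on the middle of the red line. Leave the steel weight, the meter and the screwdriver where they are.

Things in the scene. Friction and masses are not known exactly. Their poses are not given: they have to be found in the camera images.
- roller: Loose aluminium cylinder, diameter 50, length 150 mm, 0.6 kg, in the tray (centre 31 mm above the bench). Origin at its centre; own z along the cylinder; own +x points to the red line, 6 mm wide, full length of the wall; a red radius on each end face points to it too. At the start the line looks away from the robot, 0.85 to 1.8 rad from straight up: it must roll towards the robot, 25 mm per rad.
- line_mid (a point): Point on the roller's wall, on the red line at mid-length (25 mm from the roller's centre along its own +x).
- tray_floor (a point): Centre of the floor of the fixed shallow aluminium tray with black rubber liner, 230 mm (own x, the rolling direction) by 200 mm (own y, along the roller); the point is on the liner, 6 mm above the bench, z up. The rims are 12 mm above the bench, 6 mm thick.
- rest (a point): Where the roller's centre lies when seated in the V-rests of the fixed white bench scale, 92 mm above the bench; own y along the seated roller (either end first), z up. The blue 90-degree V's, 18 mm wide, are centred 52 mm either side along y (86 mm free between); arms end 6 mm below this point, 35 mm to either side. The platform is 42 mm below.
- brass_weight: Loose brass knob weight, 110 g: disc of diameter 36 mm and height 10 mm, above it a neck of diameter 10 mm and height 6 mm, then a knob of diameter 16 mm and height 14 mm (total height 30 mm). Origin at the centre of its underside, z up. Stands on the bench.
- steel_weight: Bystander: larger loose steel knob weight, diameter 44 mm, height 40 mm, origin at the centre of its underside.
- meter: Bystander: black hand-held meter lying on the bench, 130 mm (own x) by 70 mm by 30 mm high, origin at the centre of its underside.
- driver: Bystander: screwdriver with a yellow handle lying on the bench along its own x.

How it is judged:
By the outcome, as a careful person would: the job done as asked, in the order asked, and still so for the second after the job is handed in, with the robot touching nothing.
It also fails if it takes over 66 s, if anything falls off the work surface, if the arm or the gripper's body presses on something with over 40 N, if the wrist force passes 120 N, or if a joint passes its speed limit or range.

## Working session

There is one attempt and no reset: what is moved stays moved. The work goes in short steps, Python scripts to look and compute and a tool call to move; the robot and the scene stay as the last step left them, time stands still between calls to the robot, and variables do not carry over. Pictures are saved under pics/ and viewed, about 8 in all and at most 12, crops included, and the job is handed in when it is done.

Besides the shell and the picture viewer there is one more tool, called after ">>>" as name([rows], argument=value, ...), one row to a line, values as JSON. apply_moves: Moves the arm, as the interface text tells. Its arguments: {"type":"object","properties":{"increments":{"type":"array"}},"required":["increments"]}

```bash
mkdir -p pics; cat > h.py <<'E'
import numpy as np, cv2
from cell import read_state, get_image, calibration, finish_job
def snap(n,f):
    c=calibration(n); im=get_image(n); cv2.imwrite('pics/'+f,im[:,:,::-1]); return im,c
E
python3 - <<'E'
from h import *
for n in ['scene','top','wrist']:
    im,c=snap(n,n+'0.png'); print(n,c)
print(read_state())
E
```

```text
scene {'camera_matrix': array([[544.78883297,   0.        , 314.80316878],
       [  0.        , 544.78883297, 251.38816234],
       [  0.        ,   0.        ,   1.        ]]), 'origin': array([980.32047373, 604.25606543, 608.54371208]), 'attitude': array([ 1.01991702, -0.00269497,  2.52693355])}
top {'camera_matrix': array([[433.48971985,   0.        , 320.83877979],
       [  0.        , 433.48971985, 238.81361376],
       [  0.        ,   0.        ,   1.        ]]), 'origin': array([ 313.16484303,  -75.11054937, 1041.10115917]), 'attitude': array([ 0.19504048,  0.0023866 , -1.58950568])}
wrist {'camera_matrix': array([[415.40060148,   0.        , 318.79605775],
       [  0.        , 415.40060148, 242.81837616],
       [  0.        ,   0.        ,   1.        ]]), 'origin': array([ 345.66800254, -554.1744077 ,  372.26679144]), 'attitude': array([-3.28504344e-01,  4.32482686e-04, -1.13901102e+00])}
{'clock': 0.15, 'qpos': array([ 1.07321354,  0.62911998,  0.03847752,  1.51810863, -0.02697903,
        0.99631594, -0.01998602]), 'qd': array([ 0.00085685, -0.00322688,  0.00039445, -0.00085617, -0.00018306,
       -0.00147633,  0.00125939]), 'tau': array([ 3.05075147e-03, -5.63799870e+01,  1.22820295e+00, -1.93651199e+01,
        1.11384422e-02,  7.43634853e-03, -7.98552946e-06]), 'eef_pos': array([ 271.81125789, -589.87212888,  193.8192878 ]), 'tool_rot': array([-3.14015995e+00,  4.00797792e-05,  4.31785306e-01]), 'force': array([ 0.54167436, -1.44344362, -0.50658935]), 'torque': array([-0.0315834 ,  0.01414707,  0.06912419]), 'width': 85.24977673337636}
```

View pics/top0.png

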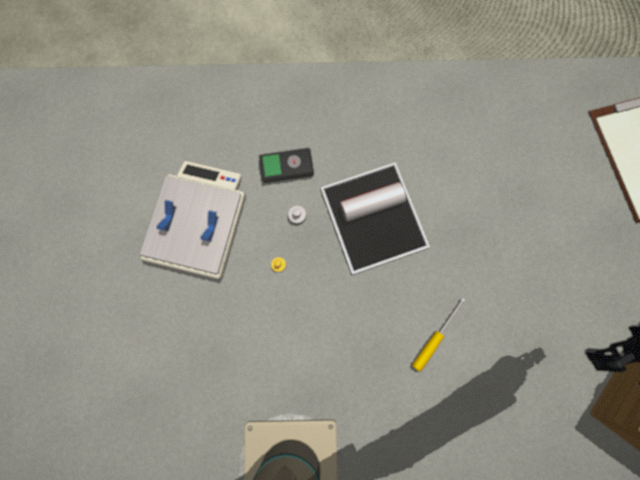

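View pics/scene0.png

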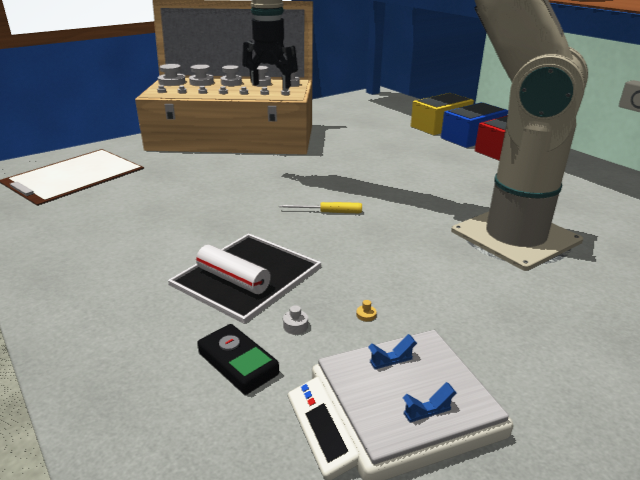

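The top view shows the tray with corners (322,187), (396,165), (428,243), (353,272) and the roller at about (373,202). The brass weight is at (278,265), the steel weight at (297,215), and the blue rests at (166,215) and (209,226). In the scene view the red line is on the far side of the roller.

```bash
cat >> h.py <<'E'
from scipy.spatial.transform import Rotation as Ro
def rays(c,uv):
    K=c['camera_matrix']; uv=np.atleast_2d(np.float64(uv))
    d=np.c_[(uv[:,0]-K[0,2])/K[0,0],-(uv[:,1]-K[1,2])/K[1,1],-np.ones(len(uv))]
    d=Ro.from_euler('xyz',c['attitude']).apply(d); return c['origin'],d/np.linalg.norm(d,axis=1)[:,None]
def plane(c,uv,z):
    o,d=rays(c,uv); return o+d*((z-o[2])/d[:,2])[:,None]
def proj(c,P):
    p=Ro.from_euler('xyz',c['attitude']).inv().apply(np.atleast_2d(P)-c['origin']); K=c['camera_matrix']
    return np.c_[K[0,0]*p[:,0]/-p[:,2]+K[0,2],-K[1,1]*p[:,1]/-p[:,2]+K[1,2]]
def blobs(m,amin=15):
    n,l,s,ce=cv2.connectedComponentsWithStats(m.astype(np.uint8)); return [(ce[i],s[i,4],l==i) for i in range(1,n) if s[i,4]>=amin]
def tri(c1,u1,c2,u2):
    o1,d1=rays(c1,u1);o2,d2=rays(c2,u2);d1=d1[0];d2=d2[0]
    t=np.linalg.lstsq(np.c_[d1,-d2],o2-o1,rcond=None)[0];a=o1+t[0]*d1;b=o2+t[1]*d2;return (a+b)/2,np.linalg.norm(a-b)
def hsv(im): return cv2.cvtColor(im,cv2.COLOR_RGB2HSV)
E
python3 - <<'E'
from h import *
np.set_printoptions(precision=1,suppress=True)
for n in ['top','scene']:
    c=calibration(n); im=cv2.imread(f'pics/{n}0.png')[:,:,::-1].copy(); H=hsv(im);h,s,v=H[...,0],H[...,1],H[...,2]
    for nm,m,z in [('blue',(h>100)&(h<125)&(s>150),86),('yellow',(h>15)&(h<32)&(s>150),10),('red',((h<6)|(h>174))&(s>130),31)]:
        for ce,a,l in blobs(m):
            if n=='scene' and ce[1]<180: continue
            print(n,nm,ce,a,plane(c,ce,z)[0])
    if n=='top':
        print('tray',plane(c,[(322,187),(396,165),(428,243),(353,272)],12))
        m=np.zeros(v.shape,bool); m[180:225,335:408]=1
        m&=(v>110)
        for ce,a,l in blobs(m,100):
            r=cv2.minAreaRect(np.argwhere(l)[:,::-1].astype(np.float32)); print('roller',ce,a,r,plane(c,r[0],31)[0],plane(c,cv2.boxPoints(r),31))
E
```

```text
top blue [168.  217.5] 22 [557.8 269.6  86. ]
top blue [162.4 223.6] 16 [543.8 281.5  86. ]
top blue [210.5 227.8] 22 [532.1 172.3  86. ]
top yellow [277.9 264.2] 144 [456.9  27.6  10. ]
top yellow [427.3 351.1] 456 [ 248.4 -316.9   10. ]
top yellow [626.3 413.9] 15 [ 103.8 -753.6   10. ]
tray [[ 647.3  -81.8   12. ]
 [ 701.2 -268.1   12. ]
 [ 501.2 -334.9   12. ]
 [ 434.4 -151.6   12. ]]
roller [375.5 199.2] 1332 ((376.4800109863281, 199.1273956298828), (20.47337532043457, 70.27678680419922), 70.615478515625) [ 607.9 -212.8   31. ] [[ 604.6 -124.3   31. ]
 [ 660.5 -287.8   31. ]
 [ 611.3 -301.4   31. ]
 [ 556.4 -139.3   31. ]]
scene blue [392.3 353.3] 759 [557.1 196.1  86. ]
scene blue [429.1 404. ] 962 [582.4 292.6  86. ]
scene blue [304.4 387.3] 31 [694.9 178.8  86. ]
scene blue [307.9 394. ] 33 [697.8 191.1  86. ]
scene yellow [341.3 207.2] 401 [ 246.8 -321.1   10. ]
scene yellow [366.1 311.3] 274 [459.8  28.1  10. ]
scene red [224.3 271.3] 164 [ 620.4 -202.7   31. ]
scene red [257.6 282.9] 20 [ 587.8 -132.7   31. ]
scene red [310.9 401.1] 38 [672.1 160.9  31. ]
```

>>> apply_moves([
  {"tx": 0.335, "ty": 0.378, "rz": 16.65, "claw": 0.085},
  {"tx": 0.335, "ty": 0.378, "rz": 16.65, "claw": 0.085},
  {"tx": 0.335, "ty": 0.378, "rz": 16.65, "claw": 0.085},
  {"tx": 0.335, "ty": 0.378, "rz": 16.65, "claw": 0.085},
  {"tx": 0.335, "ty": 0.378, "rz": 16.65, "claw": 0.085},
  {"tx": 0.335, "ty": 0.378, "rz": 16.65, "claw": 0.085},
  {"tx": 0.335, "ty": 0.378, "rz": 16.65, "claw": 0.085},
  {"tx": 0.335, "ty": 0.378, "rz": 16.65, "claw": 0.085},
  {"tx": 0.335, "ty": 0.378, "rz": 16.65, "claw": 0.085},
  {"tx": 0.335, "ty": 0.378, "rz": 16.65, "claw": 0.085},
  {"tx": 0.335, "ty": 0.378, "rz": 16.65, "claw": 0.085},
  {"tx": 0.335, "ty": 0.378, "rz": 16.65, "claw": 0.085},
])

```text
$.increments[0]: bad value
```

```bash
python3 - <<'E'
from h import *
im,c=snap('wrist','w1.png'); print(read_state()['eef_pos'],read_state()['tool_rot'],c['origin'],c['attitude'])
E
```

```text
[ 271.89451073 -589.95227749  193.94335774] [-3.14043622e+00 -8.62693083e-06  4.31818726e-01] [ 345.68965175 -554.22522858  372.3867291 ] [-3.28497196e-01  1.75172317e-04 -1.13901451e+00]
```

View pics/w1.png

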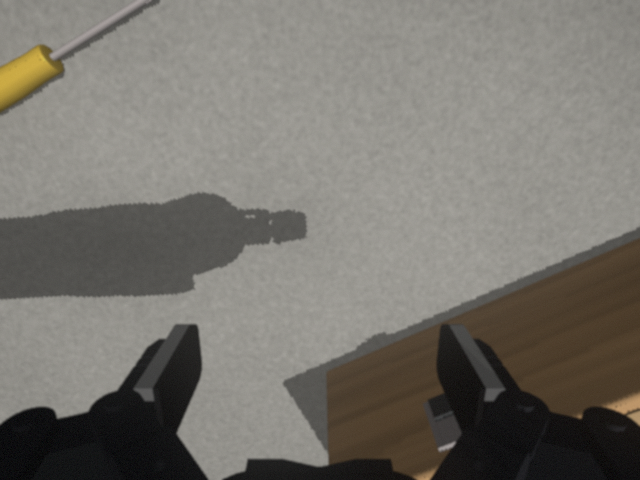

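The wrist picture was taken before any motion. It shows only the fingertips at about (190,330) and (455,330), the driver and the box. I'll retry with every key given.

>>> apply_moves([
  {"tx": 0.335, "ty": 0.378, "tz": 0.0, "rx": 0.0, "ry": 0.0, "rz": 16.65, "claw": 0.085},
  {"tx": 0.335, "ty": 0.378, "tz": 0.0, "rx": 0.0, "ry": 0.0, "rz": 16.65, "claw": 0.085},
  {"tx": 0.335, "ty": 0.378, "tz": 0.0, "rx": 0.0, "ry": 0.0, "rz": 16.65, "claw": 0.085},
  {"tx": 0.335, "ty": 0.378, "tz": 0.0, "rx": 0.0, "ry": 0.0, "rz": 16.65, "claw": 0.085},
  {"tx": 0.335, "ty": 0.378, "tz": 0.0, "rx": 0.0, "ry": 0.0, "rz": 16.65, "claw": 0.085},
  {"tx": 0.335, "ty": 0.378, "tz": 0.0, "rx": 0.0, "ry": 0.0, "rz": 16.65, "claw": 0.085},
  {"tx": 0.335, "ty": 0.378, "tz": 0.0, "rx": 0.0, "ry": 0.0, "rz": 16.65, "claw": 0.085},
  {"tx": 0.335, "ty": 0.378, "tz": 0.0, "rx": 0.0, "ry": 0.0, "rz": 16.65, "claw": 0.085},
  {"tx": 0.335, "ty": 0.378, "tz": 0.0, "rx": 0.0, "ry": 0.0, "rz": 16.65, "claw": 0.085},
  {"tx": 0.335, "ty": 0.378, "tz": 0.0, "rx": 0.0, "ry": 0.0, "rz": 16.65, "claw": 0.085},
  {"tx": 0.335, "ty": 0.378, "tz": 0.0, "rx": 0.0, "ry": 0.0, "rz": 16.65, "claw": 0.085},
  {"tx": 0.335, "ty": 0.378, "tz": 0.0, "rx": 0.0, "ry": 0.0, "rz": 16.65, "claw": 0.085},
])

```text
clock: 1.4
eef_pos: [607.9, -210.1, 194.1]
tool_rot: [3.142, -0.001, 1.888]
force: [-0.8, -0.4, 0.9]
width: 84.8
```

```bash
python3 - <<'E'
from h import *
im,c=snap('wrist','w2.png'); print(read_state()['eef_pos'],read_state()['tool_rot'],c['origin'],c['attitude'])
np.save('w2.npy',np.r_[c['origin'],c['attitude']])
E
```

```text
[ 606.50723595 -212.66311546  194.00961482] [-3.14003939e+00  1.34121804e-04  1.88470769e+00] [ 580.37530691 -130.25695408  372.7532329 ] [-3.28301522e-01  1.79043426e-04  3.17256252e-01]
```

View pics/w2.png

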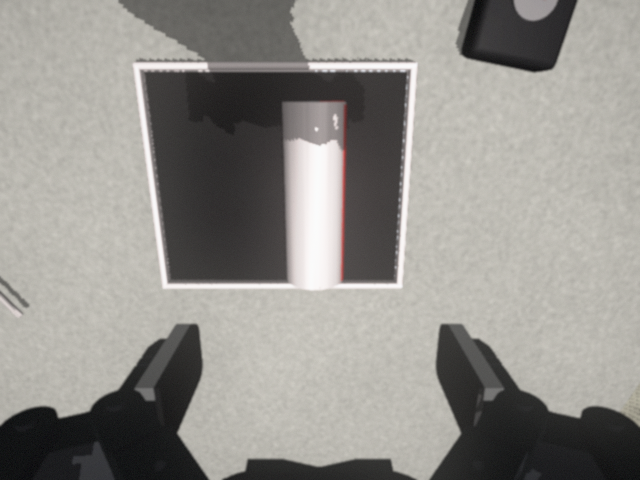

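The wrist view shows the roller upright in the image. Its sides are near cols 283–345 at the +y end (row 102) and 288–342 at the near end (row 290). The red line is just visible on the right (far) edge, col ~345.

```bash
cat >> h.py <<'E'
def roller(im,c,rows,lo,hi,z=31.,th=95):
    """axis from the two side silhouettes; lo/hi: column bounds of search"""
    g=im.max(2); L=[];Rr=[]
    for r in rows:
        k=np.flatnonzero(g[r,lo:hi]>th)
        L.append((k[0]+lo-.5,r)); Rr.append((k[-1]+lo+.5,r))
    N=[]
    for E in (L,Rr):
        vx,vy,x0,y0=cv2.fitLine(np.float32(E),cv2.DIST_HUBER,0,.01,.01).ravel()
        o,d=rays(c,[(x0,y0),(x0+vx*80,y0+vy*80)]); n=np.cross(d[0],d[1]); N.append(n/np.linalg.norm(n))
    if N[0]@N[1]<0: N[1]=-N[1]
    ax=np.cross(N[0],N[1]); ax/=np.linalg.norm(ax)
    half=np.arccos(N[0]@N[1])/2; dist=25/np.sin(half)
    nb=N[0]+N[1]; nb/=np.linalg.norm(nb)
    return ax,nb,dist
def axisat(c,ax,nb,z,a=None):
    """point/yaw of horizontal axis line at height z in bisector plane"""
    d=np.cross(nb,[0,0,1]); d/=np.linalg.norm(d); d*=np.sign(d[1])
    n2=nb[:2]; k=(nb@c['origin']-nb[2]*z)/(n2@n2); return np.r_[n2*k,z],d
def lineang(c,uv,P,d,R=25):
    """angle from up (positive away from robot) of ray hits on the cylinder"""
    o,dr=rays(c,uv); u=np.array([d[1],-d[0],0]); out=[]
    for r in dr:
        a=np.array([(o-P)@u,o[2]-P[2]]); b=np.array([r@u,r[2]])
        t=-(a@b)/(b@b); m=a+t*b; h=R*R-m@m
        if h>0: m=m-b*np.sqrt(h/(b@b))
        out.append((np.arctan2(m[0],m[1]),np.sqrt(max(0,-h)),(o+r*t-P)@d))
    return np.array(out)
def redmask(im):
    H=hsv(im);h,s,v=H[...,0],H[...,1],H[...,2]; return ((h<8)|(h>172))&(s>110)
E
python3 - <<'E'
from h import *
np.set_printoptions(precision=3,suppress=True)
c=calibration('wrist'); a=np.load('w2.npy'); c['origin']=a[:3];c['attitude']=a[3:]
im=cv2.imread('pics/w2.png')[:,:,::-1].copy()
ax,nb,dist=roller(im,c,range(145,265,4),265,370); P,d=axisat(c,ax,nb,31); print('axis',ax,dist,c['origin'][2]-31,P,d,np.arctan2(d[1],d[0]))
ends=plane(c,[(314,101),(315,289)],56)[0:1],plane(c,[(315,290)],31); print('ends along d',[(e[0]-P)@d for e in ends])
cols=[x for x in blobs(redmask(im),10)]
for ce,n,l in cols: print('w red',ce,n)
cs=calibration('scene'); ims=cv2.imread('pics/scene0.png')[:,:,::-1].copy()
for ce,n,l in blobs(redmask(ims),10):
    if abs(ce[0]-232)<45 and abs(ce[1]-272)<25:
        uv=np.argwhere(l)[::4,::-1]; print('s red',ce,n); o=lineang(cs,uv,P,d); print(o[np.argsort(o[:,2])][::4])
print('tray',plane(c,[(137,63),(415,63),(402,287),(165,288)],12))
E
```

```text
axis [ 0.312 -0.947  0.075] 340.2334291445618 341.7532328981219 [482.06  158.301  31.   ] [-0.312  0.95   0.   ] 1.8880860592228201
ends along d [np.float64(-304.60845417441715), np.float64(-466.3029188009919)]
w red [343.675 187.925] 345
s red [224.276 271.449] 185
[[   1.299    0.    -474.018]
 [   1.274    0.    -459.948]
 [   1.453    0.    -446.075]
 [   1.386    0.    -430.103]
 [   1.239    0.    -421.058]
 [   1.292    0.    -406.573]
 [   1.469    0.    -393.397]
 [   1.402    0.    -378.195]
 [   1.257    0.    -369.571]
 [   1.346    0.    -357.91 ]
 [   1.321    0.    -345.302]
 [   1.456    0.    -330.837]]
s red [257.5   282.875] 24
[[   1.038    0.    -316.334]
 [   0.916    0.    -308.147]]
tray [[ 433.154 -148.068   12.   ]
 [ 644.345  -78.727   12.   ]
 [ 707.756 -264.527   12.   ]
 [ 493.613 -335.959   12.   ]]
```

Line angle is about 1.355 rad, so the roll is about 34 mm. Now I descend astride the roller.

>>> apply_moves([
  {"tx": -0.0028, "ty": -0.0009, "tz": -0.04, "rx": 0, "ry": 0, "rz": 0, "claw": 0.075},
  {"tx": -0.0028, "ty": -0.0009, "tz": -0.08, "rx": 0, "ry": 0, "rz": 0, "claw": 0.075},
  {"tx": -0.0028, "ty": -0.0009, "tz": -0.12, "rx": 0, "ry": 0, "rz": 0, "claw": 0.075},
  {"tx": -0.0028, "ty": -0.0009, "tz": -0.15, "rx": 0, "ry": 0, "rz": 0, "claw": 0.075},
  {"tx": -0.0028, "ty": -0.0009, "tz": -0.17, "rx": 0, "ry": 0, "rz": 0, "claw": 0.075},
  {"tx": -0.0028, "ty": -0.0009, "tz": -0.185, "rx": 0, "ry": 0, "rz": 0, "claw": 0.07},
  {"tx": -0.0028, "ty": -0.0009, "tz": -0.185, "rx": 0, "ry": 0, "rz": 0, "claw": 0.062},
  {"tx": -0.0028, "ty": -0.0009, "tz": -0.185, "rx": 0, "ry": 0, "rz": 0, "claw": 0.06},
  {"tx": -0.0028, "ty": -0.0009, "tz": -0.185, "rx": 0, "ry": 0, "rz": 0, "claw": 0.06},
])

```text
clock: 2.35
eef_pos: [605.2, -214.0, 11.0]
tool_rot: [3.14, 0.002, 1.884]
force: [0.3, -0.2, -0.3]
width: 59.9
```

```bash
python3 - <<'E'
from h import *
im,c=snap('wrist','w3.png'); s=read_state(); print(s['eef_pos'],s['tool_rot'],s['width'],s['force'])
np.save('w3.npy',np.r_[c['origin'],c['attitude']])
E
```

```text
[ 605.28908996 -213.82913442   11.00801143] [3.13953314e+00 1.57121639e-03 1.88431505e+00] 59.9666372863804 [ 0.05063683 -0.36408923  0.01226508]
```

View pics/w3.png

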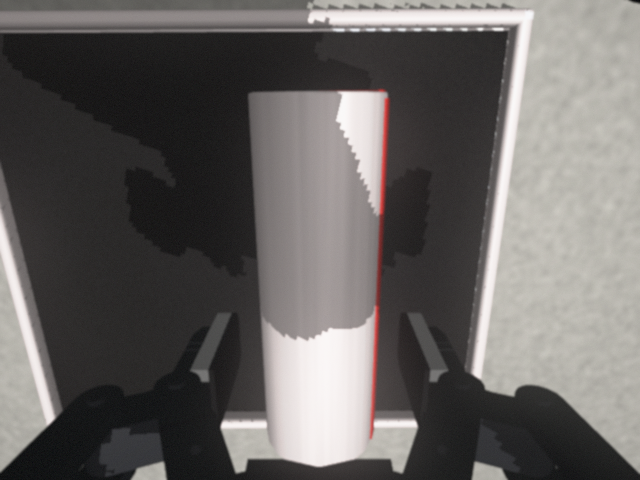

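The roller lies evenly between the fingers (sides at cols 262 and 378, pads at about 238 and 400). The red line is at the right edge. Now a slow push towards the robot.

>>> apply_moves([
  {"tx": -0.0038, "ty": -0.0012, "tz": 0, "rx": 0, "ry": 0, "rz": 0, "claw": 0.06},
  {"tx": -0.0071, "ty": -0.0023, "tz": 0, "rx": 0, "ry": 0, "rz": 0, "claw": 0.06},
  {"tx": -0.0105, "ty": -0.0034, "tz": 0, "rx": 0, "ry": 0, "rz": 0, "claw": 0.06},
  {"tx": -0.0138, "ty": -0.0045, "tz": 0, "rx": 0, "ry": 0, "rz": 0, "claw": 0.06},
  {"tx": -0.0171, "ty": -0.0056, "tz": 0, "rx": 0, "ry": 0, "rz": 0, "claw": 0.06},
  {"tx": -0.0205, "ty": -0.0067, "tz": 0, "rx": 0, "ry": 0, "rz": 0, "claw": 0.06},
  {"tx": -0.0238, "ty": -0.0078, "tz": 0, "rx": 0, "ry": 0, "rz": 0, "claw": 0.06},
  {"tx": -0.0271, "ty": -0.0088, "tz": 0, "rx": 0, "ry": 0, "rz": 0, "claw": 0.06},
  {"tx": -0.03, "ty": -0.0098, "tz": 0, "rx": 0, "ry": 0, "rz": 0, "claw": 0.06},
  {"tx": -0.0323, "ty": -0.0105, "tz": 0, "rx": 0, "ry": 0, "rz": 0, "claw": 0.06},
  {"tx": -0.0337, "ty": -0.011, "tz": 0, "rx": 0, "ry": 0, "rz": 0, "claw": 0.06},
  {"tx": -0.0342, "ty": -0.0112, "tz": 0, "rx": 0, "ry": 0, "rz": 0, "claw": 0.06},
])

```text
clock: 3.6
eef_pos: [574.5, -223.4, 12.5]
tool_rot: [3.133, 0.003, 1.886]
force: [1.5, 3.8, 13.9]
width: 60.0
```

```bash
python3 - <<'E'
from h import *
im,c=snap('wrist','w4.png'); s=read_state(); print(s['eef_pos'],s['tool_rot'],s['width'],s['force'])
np.save('w4.npy',np.r_[c['origin'],c['attitude']])
E
```

```text
[ 574.41495935 -223.38638555   12.46134014] [3.13341268e+00 2.58758464e-03 1.88605895e+00] 60.16270405111741 [ 1.26072302  2.55198099 13.11661709]
```

View pics/w4.png

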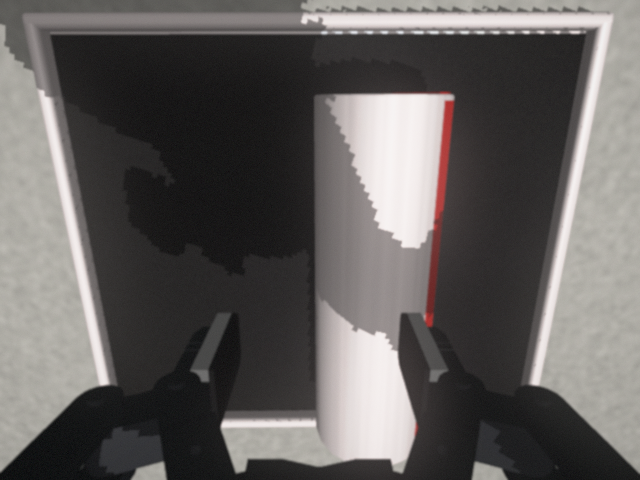

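The right finger now seems to lie over the roller, with 13 N upward, and the roller has moved only a little. I'll check from the scene camera.

```bash
python3 - <<'E'
from h import *
np.set_printoptions(precision=2,suppress=True)
im,c=snap('scene','s2.png'); s=read_state(); T=s['eef_pos']; R=Ro.from_euler('xyz',s['tool_rot'])
pts=[T+R.apply([0,0,-k]) for k in (0,13,30,46,60)]
pts+=[T+R.apply([0,y,-8]) for y in (-30,30)]
uv=proj(c,pts); print(uv)
cr=im[180:330,140:340].copy(); cr=cv2.resize(cr,None,fx=4,fy=4,interpolation=cv2.INTER_CUBIC)
for p in uv: cv2.circle(cr,(int((p[0]-140)*4),int((p[1]-180)*4)),4,(0,255,0),1)
cv2.imwrite('pics/s2c.png',cr[:,:,::-1])
E
```

```text
[[241.02 266.98]
 [240.62 261.47]
 [240.09 254.17]
 [239.58 247.19]
 [239.14 240.99]
 [251.01 257.28]
 [230.14 270.16]]
```

View pics/s2c.png

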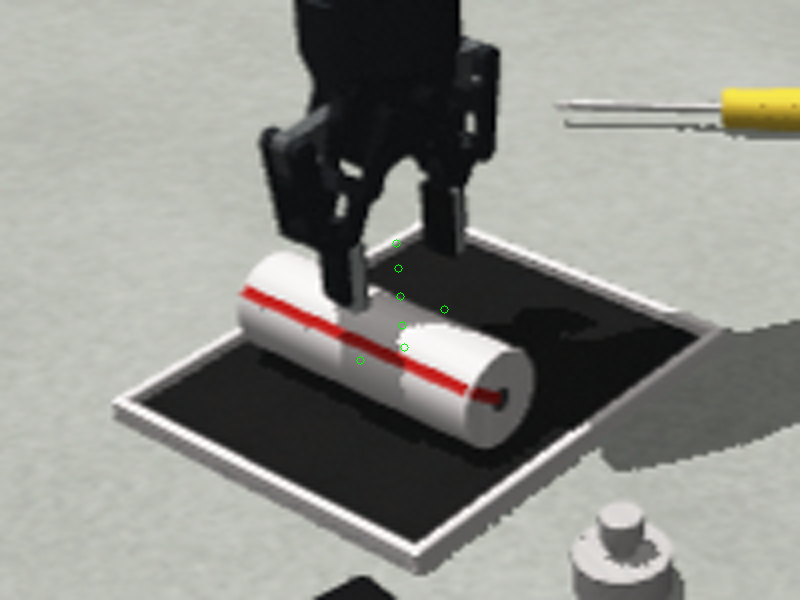

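The scene crop shows one fingertip standing on top of the roller, at crop (350,300). The computed TCP point (405,348) is well below the real fingertips. So the real tips sit about 40 mm behind the reported TCP, contrary to the interface text. I'll lift off and re-measure.

>>> apply_moves([
  {"tx": 0, "ty": 0, "tz": 0.004, "rx": 0, "ry": 0, "rz": 0, "claw": 0.06},
  {"tx": 0, "ty": 0, "tz": 0.01, "rx": 0, "ry": 0, "rz": 0, "claw": 0.06},
  {"tx": 0, "ty": 0, "tz": 0.03, "rx": 0, "ry": 0, "rz": 0, "claw": 0.06},
  {"tx": 0, "ty": 0, "tz": 0.06, "rx": 0, "ry": 0, "rz": 0, "claw": 0.075},
  {"tx": 0, "ty": 0, "tz": 0.1, "rx": 0, "ry": 0, "rz": 0, "claw": 0.075},
  {"tx": 0, "ty": 0, "tz": 0.1, "rx": 0, "ry": 0, "rz": 0, "claw": 0.075},
  {"tx": 0, "ty": 0, "tz": 0.1, "rx": 0, "ry": 0, "rz": 0, "claw": 0.075},
])

```text
clock: 4.4
eef_pos: [569.9, -225.0, 110.2]
tool_rot: [3.141, 0.001, 1.884]
force: [-0.5, -0.5, -0.7]
width: 75.0
```

```bash
cat > meas.py <<'E'
from h import *
import sys
np.set_printoptions(precision=3,suppress=True)
def run(tag,z=31.,th=75):
    im,c=snap('wrist',tag+'.png'); s=read_state(); np.save(tag+'.npy',np.r_[c['origin'],c['attitude']])
    T=s['eef_pos']; print('T',T,s['tool_rot'],'w',s['width'],'F',s['force'],'t',s['clock'])
    K=c; dist=None
    rm=redmask(im); bl=max(blobs(rm,10),key=lambda b:b[1],default=None)
    # roller: seed rows in upper image; largest bright run per row in the tray
    g=im.max(2); rows=range(110,280,4); L=[];R=[];ctr=None
    seg=[]
    for r in rows:
        m=(g[r]>th).astype(np.int8); e=np.flatnonzero(np.diff(np.r_[0,m,0])); st,en=e[::2],e[1::2]
        ok=[(a,b) for a,b in zip(st,en) if 40<b-a<180 and a>30 and b<610]
        if ok: seg.append((r,*max(ok,key=lambda q:q[1]-q[0])))
    seg=np.array(seg); med=np.median(seg,axis=0); seg=seg[np.abs(seg[:,1:]-med[1:]).max(1)<25]
    N=[]
    for k in (1,2):
        vx,vy,x0,y0=cv2.fitLine(np.float32(np.c_[seg[:,k]-.5,seg[:,0]]),cv2.DIST_HUBER,0,.01,.01).ravel()
        _,d=rays(c,[(x0,y0),(x0+vx*80,y0+vy*80)]); n=np.cross(d[0],d[1]); N.append(n/np.linalg.norm(n))
    if N[0]@N[1]<0:N[1]=-N[1]
    nb=N[0]+N[1]; nb/=np.linalg.norm(nb); print('edges',seg[::8].tolist(),'dist',25/np.sin(np.arccos(N[0]@N[1])/2),'exp',(c['origin'][2]-z))
    P,d=axisat(c,None,nb,z); P=P+((T-P)@d)*d; u=np.array([d[1],-d[0],0])
    print('axis pt at TCP',P,'yaw',np.arctan2(d[1],d[0]),'roller-TCP along u',(P-T)@u)
    for n in ('wrist','scene'):
        ii,cc=(im,c) if n=='wrist' else snap('scene',tag+'s.png')
        uvs=np.concatenate([np.argwhere(b[2])[:,::-1] for b in blobs(redmask(ii),10)] or [np.zeros((0,2))])
        if len(uvs)==0: continue
        o=lineang(cc,uvs,P,d); ok=(o[:,1]<.6)&(np.abs(o[:,2])<85); o=o[ok]
        if len(o)>5: print(n,'line: n',len(o),'ang med',np.median(o[:,0]),'p5,p95',np.percentile(o[:,0],[3,97]),'along',np.percentile(o[:,2],[1,99]))
run(sys.argv[1],*(float(a) for a in sys.argv[2:]))
E
python3 meas.py w5
```

```text
T [ 568.987 -224.741  109.061] [-3.14  -0.     1.884] w 75.02972357804173 F [-0.353  0.42  -1.519] t 4.45
edges [[110, 320, 407], [142, 320, 405], [174, 320, 403], [206, 320, 402], [238, 320, 419], [274, 319, 428]] dist 178.92122833535316 exp 257.7224246054559
axis pt at TCP [ 597.307 -211.88    31.   ] yaw 1.9970674637565962 roller-TCP along u 31.10340983295555
wrist line: n 1098 ang med 0.6195981738850941 p5,p95 [0.233 1.144] along [-72.804  76.669]
scene line: n 196 ang med 0.8293610120218587 p5,p95 [0.569 1.071] along [-78.878  76.444]
```

```bash
sed -i 's/rows=range(110,280,4)/rows=range(110,222,3)/; s/P,d=axisat(c,None,nb,z)/P,d=axisat(c,None,nb,z); Pz=P; print("rawyaw",np.arctan2(d[1],d[0]))/' meas.py
python3 meas.py w6; python3 - <<'E'
from h import *
im=cv2.imread('pics/w6.png'); g=im.max(2)
for r in (120,150,180,210,240): 
    k=np.flatnonzero(np.abs(np.diff(g[r].astype(int)))>18); print(r,k.tolist()[:40])
E
```

```text
T [ 568.587 -224.4    108.128] [-3.139 -0.002  1.884] w 75.18550494964917 F [-0.985 -0.237 -0.031] t 4.55
edges [[110, 322, 410], [134, 322, 408], [158, 322, 407], [182, 322, 405], [206, 322, 408]] dist 253.14771919639037 exp 256.09794600789445
rawyaw 1.890918662176985
axis pt at TCP [ 593.315 -216.202   31.   ] yaw 1.890918662176985 roller-TCP along u 26.05083203219743
wrist line: n 1151 ang med 0.8262030531090818 p5,p95 [0.73  0.944] along [-67.023  81.973]
scene line: n 193 ang med 0.9147638246485178 p5,p95 [0.815 1.021] along [-81.914  80.98 ]
120 [149, 150, 157, 158, 162, 163, 164, 321, 332, 333, 405, 406, 407, 408, 498, 499, 500]
150 [160, 161, 162, 166, 167, 402, 404, 405, 406, 489, 494, 495, 496, 503]
180 [164, 165, 166, 169, 170, 171, 322, 351, 352, 356, 357, 400, 402, 403, 404, 486, 490, 491, 492]
210 [168, 169, 170, 174, 322, 323, 357, 358, 377, 378, 400, 401, 402, 482, 486, 487, 488, 489]
240 [172, 173, 177, 178, 321, 322, 323, 398, 399, 400, 482, 483, 484]
```

View pics/w6.png

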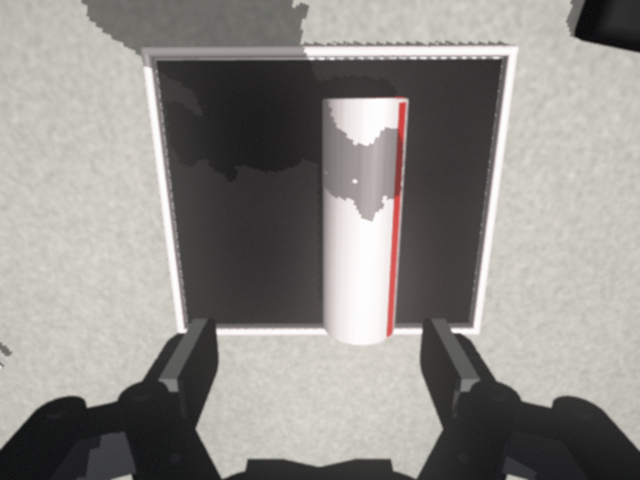

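The roller has rolled 11 mm. The line is now at roughly 0.87 rad (cols ~403 to 392 on the right flank) and the roller spans rows 98–342. I'll work out the mid-length and fix the along-axis value.

```bash
sed -i 's/if h>0: m=m-b\*np.sqrt(h\/(b@b))/if h>0: t-=np.sqrt(h\/(b@b)); m=a+t*b/; s/t=-(a@b)\/(b@b); m=a+t\*b; h=R\*R-m@m/t=-(a@b)\/(b@b); m=a+t*b; h=(R*R-m@m)\/(b@b)*(b@b)/' h.py
python3 - <<'E'
from h import *
np.set_printoptions(precision=3,suppress=True)
d=np.array([np.cos(1.888),np.sin(1.888),0]);T=np.array([568.6,-224.4,108]);P=np.array([593.3,-216.2,31.])
for n,f in (('wrist','w6'),('scene','w6s')):
    c=calibration(n); im=cv2.imread(f'pics/{f}.png')[:,:,::-1].copy()
    if n=='wrist': a=np.load('w6.npy'); c['origin']=a[:3];c['attitude']=a[3:]; print([(p-T)@d for p in plane(c,[(365,98),(359,342)],56)])
    uvs=np.concatenate([np.argwhere(b[2])[:,::-1] for b in blobs(redmask(im),40)])
    o=lineang(c,uvs,P,d);o=o[(o[:,1]<.6)&(abs(o[:,2])<95)];print(n,np.median(o[:,0]),np.percentile(o[:,2],[0.5,50,99.5]))
E
```

```text
[np.float64(85.84889532494773), np.float64(-61.49947456312091)]
wrist 0.823084737675837 [-59.99   21.682  82.661]
scene 0.9167032455863153 [-64.221  10.826  78.529]
```

>>> apply_moves([
  {"tx": 0.022, "ty": 0.0177, "tz": 0, "rx": 0, "ry": 0, "rz": 0, "claw": 0.075},
  {"tx": 0.022, "ty": 0.0177, "tz": 0, "rx": 0, "ry": 0, "rz": 0, "claw": 0.075},
  {"tx": 0.022, "ty": 0.0177, "tz": -0.03, "rx": 0, "ry": 0, "rz": 0, "claw": 0.075},
  {"tx": 0.022, "ty": 0.0177, "tz": -0.06, "rx": 0, "ry": 0, "rz": 0, "claw": 0.075},
  {"tx": 0.022, "ty": 0.0177, "tz": -0.085, "rx": 0, "ry": 0, "rz": 0, "claw": 0.075},
  {"tx": 0.022, "ty": 0.0177, "tz": -0.105, "rx": 0, "ry": 0, "rz": 0, "claw": 0.075},
  {"tx": 0.022, "ty": 0.0177, "tz": -0.12, "rx": 0, "ry": 0, "rz": 0, "claw": 0.075},
  {"tx": 0.022, "ty": 0.0177, "tz": -0.1295, "rx": 0, "ry": 0, "rz": 0, "claw": 0.07},
  {"tx": 0.022, "ty": 0.0177, "tz": -0.1295, "rx": 0, "ry": 0, "rz": 0, "claw": 0.062},
  {"tx": 0.022, "ty": 0.0177, "tz": -0.1295, "rx": 0, "ry": 0, "rz": 0, "claw": 0.06},
  {"tx": 0.022, "ty": 0.0177, "tz": -0.1295, "rx": 0, "ry": 0, "rz": 0, "claw": 0.06},
])

```text
clock: 5.7
eef_pos: [592.9, -207.0, -18.9]
tool_rot: [3.14, 0.001, 1.885]
force: [-0.5, 0.2, -0.4]
width: 59.7
```

```bash
python3 meas.py w7; python3 - <<'E'
from h import *
a=cv2.imread('pics/w7.png'); s=cv2.imread('pics/w7s.png')[180:330,140:340]
cv2.imwrite('pics/m7.png',np.vstack([cv2.resize(a,(400,300)),cv2.resize(s,(400,300))]))
E
```

```text
T [ 592.904 -207.     -18.9  ] [3.14  0.001 1.885] w 59.82587017021495 F [ 0.306 -0.611 -0.558] t 5.75
edges [[128, 232, 397], [152, 231, 398], [176, 233, 396], [200, 234, 395]] dist 129.65180141162534 exp 128.56247636012986
rawyaw 1.8900752160535568
axis pt at TCP [ 590.608 -207.759   31.   ] yaw 1.8900752160535568 roller-TCP along u -2.418298421193921
wrist line: n 4022 ang med 0.8194835435367617 p5,p95 [0.544 0.96 ] along [-31.096  78.601]
scene line: n 111 ang med 0.9129559439203548 p5,p95 [0.814 1.021] along [-6.467 83.85 ]
```

View pics/m7.png

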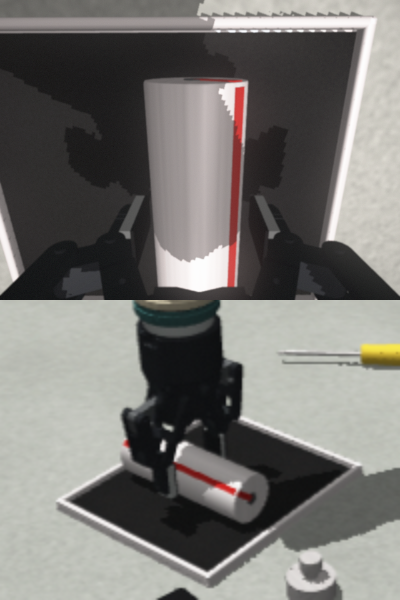

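Now the fingers straddle the roller below its middle: pads at cols 133/257, roller 145–247. I'll push slowly again.

>>> apply_moves([
  {"tx": -0.003, "ty": -0.001, "tz": -0.004, "rx": 0, "ry": 0, "rz": 0, "claw": 0.06},
  {"tx": -0.006, "ty": -0.002, "tz": -0.004, "rx": 0, "ry": 0, "rz": 0, "claw": 0.06},
  {"tx": -0.009, "ty": -0.003, "tz": -0.004, "rx": 0, "ry": 0, "rz": 0, "claw": 0.06},
  {"tx": -0.012, "ty": -0.004, "tz": -0.004, "rx": 0, "ry": 0, "rz": 0, "claw": 0.06},
  {"tx": -0.015, "ty": -0.005, "tz": -0.004, "rx": 0, "ry": 0, "rz": 0, "claw": 0.06},
  {"tx": -0.018, "ty": -0.006, "tz": -0.004, "rx": 0, "ry": 0, "rz": 0, "claw": 0.06},
  {"tx": -0.021, "ty": -0.007, "tz": -0.004, "rx": 0, "ry": 0, "rz": 0, "claw": 0.06},
  {"tx": -0.0235, "ty": -0.0078, "tz": -0.004, "rx": 0, "ry": 0, "rz": 0, "claw": 0.06},
  {"tx": -0.025, "ty": -0.0083, "tz": -0.004, "rx": 0, "ry": 0, "rz": 0, "claw": 0.06},
  {"tx": -0.026, "ty": -0.0086, "tz": -0.004, "rx": 0, "ry": 0, "rz": 0, "claw": 0.06},
  {"tx": -0.0265, "ty": -0.0088, "tz": -0.004, "rx": 0, "ry": 0, "rz": 0, "claw": 0.06},
  {"tx": -0.0265, "ty": -0.0088, "tz": -0.004, "rx": 0, "ry": 0, "rz": 0, "claw": 0.06},
])

```text
clock: 7.0
eef_pos: [565.6, -215.5, -24.0]
tool_rot: [-3.142, -0.0, 1.885]
force: [-0.6, 0.5, -0.0]
width: 59.9
```

```bash
python3 meas.py w8
```

```text
T [ 565.584 -215.498  -24.012] [ 3.142 -0.     1.885] w 60.049285106167616 F [ 0.148  0.757 -0.185] t 7.05
edges [[131, 249, 423], [155, 248, 423], [179, 250, 422], [203, 251, 420]] dist 123.87125304039711 exp 123.57839026244417
rawyaw 1.8932640447857412
axis pt at TCP [ 569.217 -214.284   31.   ] yaw 1.8932640447857412 roller-TCP along u 3.8312299587773406
wrist line: n 6868 ang med -0.07640041686190613 p5,p95 [-0.179  0.032] along [-20.032  77.768]
scene line: n 84 ang med 0.051307381261740816 p5,p95 [-0.077  0.409] along [-12.154  83.969]
```

The roller is touching the far finger and the line is within about 0.05 rad of up. I'll centre the gripper with a slight bias back, and close.

>>> apply_moves([
  {"tx": 0.003, "ty": 0.001, "tz": 0, "rx": 0, "ry": 0, "rz": 0, "claw": 0.06},
  {"tx": 0.0059, "ty": 0.002, "tz": 0, "rx": 0, "ry": 0, "rz": 0, "claw": 0.06},
  {"tx": 0.0059, "ty": 0.002, "tz": 0, "rx": 0, "ry": 0, "rz": 0, "claw": 0.06},
  {"tx": 0.0059, "ty": 0.002, "tz": 0, "rx": 0, "ry": 0, "rz": 0, "claw": 0.057},
  {"tx": 0.0059, "ty": 0.002, "tz": 0, "rx": 0, "ry": 0, "rz": 0, "claw": 0.055},
  {"tx": 0.0059, "ty": 0.002, "tz": 0, "rx": 0, "ry": 0, "rz": 0, "claw": 0.053},
  {"tx": 0.0059, "ty": 0.002, "tz": 0, "rx": 0, "ry": 0, "rz": 0, "claw": 0.051},
])

```text
clock: 7.8
eef_pos: [571.1, -213.8, -24.0]
tool_rot: [-3.141, -0.0, 1.884]
force: [0.1, 0.1, -0.7]
width: 51.0
```

```bash
python3 meas.py w9
```

```text
T [ 571.398 -213.641  -23.986] [3.142 0.    1.885] w 51.18314331600991 F [-0.573  0.462  0.318] t 7.85
edges [[131, 234, 408], [155, 233, 407], [179, 235, 406], [203, 237, 405]] dist 123.92765395149728 exp 123.555109812128
rawyaw 1.8929026285925439
axis pt at TCP [ 570.74  -213.861   31.   ] yaw 1.8929026285925439 roller-TCP along u -0.6932859960726705
wrist line: n 6891 ang med -0.0028435102639591007 p5,p95 [-0.108  0.105] along [-20.38   78.027]
scene line: n 90 ang med 0.11215408123386802 p5,p95 [-0.014  0.462] along [-11.21   83.949]
```

>>> apply_moves([
  {"tx": 0, "ty": 0, "tz": 0, "rx": 0, "ry": 0, "rz": 0, "claw": 0.045},
  {"tx": 0, "ty": 0, "tz": 0, "rx": 0, "ry": 0, "rz": 0, "claw": 0.04},
  {"tx": 0, "ty": 0, "tz": 0, "rx": 0, "ry": 0, "rz": 0, "claw": 0.04},
  {"tx": 0, "ty": 0, "tz": 0, "rx": 0, "ry": 0, "rz": 0, "claw": 0.04},
])

```text
clock: 8.3
eef_pos: [571.6, -213.6, -23.6]
tool_rot: [3.141, 0.0, 1.885]
force: [-2.6, 0.7, 4.8]
width: 48.5
```

```bash
python3 meas.py w10
```

```text
T [ 571.556 -213.564  -23.556] [3.141 0.    1.885] w 48.77766934212492 F [-2.057  0.199  4.644] t 8.35
edges [[131, 233, 406], [155, 232, 406], [179, 234, 404], [203, 235, 403]] dist 124.42433798708763 exp 124.0038366849609
rawyaw 1.8890960069932758
axis pt at TCP [ 570.505 -213.91    31.   ] yaw 1.8890960069932758 roller-TCP along u -1.1070333941375987
wrist line: n 6872 ang med 0.0019824354155693327 p5,p95 [-0.103  0.106] along [-20.882  77.864]
scene line: n 89 ang med 0.11534872570599769 p5,p95 [-0.01   0.461] along [-10.483  84.01 ]
```

>>> apply_moves([
  {"tx": 0, "ty": 0, "tz": 0.006, "rx": 0, "ry": 0, "rz": 0, "claw": 0.04},
  {"tx": 0, "ty": 0, "tz": 0.016, "rx": 0, "ry": 0, "rz": 0, "claw": 0.04},
  {"tx": 0, "ty": 0, "tz": 0.036, "rx": 0, "ry": 0, "rz": 0, "claw": 0.04},
  {"tx": 0, "ty": 0, "tz": 0.066, "rx": 0, "ry": 0, "rz": 0, "claw": 0.04},
  {"tx": 0, "ty": 0, "tz": 0.1, "rx": 0, "ry": 0, "rz": 0, "claw": 0.04},
  {"tx": 0, "ty": 0, "tz": 0.13, "rx": 0, "ry": 0, "rz": 0, "claw": 0.04},
  {"tx": 0, "ty": 0, "tz": 0.165, "rx": 0, "ry": 0, "rz": 0, "claw": 0.04},
  {"tx": 0, "ty": 0, "tz": 0.2, "rx": 0, "ry": 0, "rz": 0, "claw": 0.04},
  {"tx": 0.01, "ty": 0.03, "tz": 0.225, "rx": 0, "ry": 0, "rz": -0.5, "claw": 0.04},
  {"tx": 0.02, "ty": 0.06, "tz": 0.225, "rx": 0, "ry": 0, "rz": -1, "claw": 0.04},
  {"tx": 0.028, "ty": 0.095, "tz": 0.225, "rx": 0, "ry": 0, "rz": -1.5, "claw": 0.04},
  {"tx": 0.036, "ty": 0.13, "tz": 0.225, "rx": 0, "ry": 0, "rz": -2, "claw": 0.04},
])

```text
clock: 9.6
eef_pos: [606.7, -82.4, 201.0]
tool_rot: [-3.14, -0.0, 1.708]
force: [0.4, 1.0, -5.2]
width: 48.6
```

>>> apply_moves([
  {"tx": 0.005, "ty": 0.03, "tz": 0, "rx": 0, "ry": 0, "rz": -0.5, "claw": 0.04},
  {"tx": 0.01, "ty": 0.065, "tz": 0, "rx": 0, "ry": 0, "rz": -1, "claw": 0.04},
  {"tx": 0.017, "ty": 0.1, "tz": 0, "rx": 0, "ry": 0, "rz": -1.6, "claw": 0.04},
  {"tx": 0.024, "ty": 0.135, "tz": 0, "rx": 0, "ry": 0, "rz": -2.2, "claw": 0.04},
  {"tx": 0.032, "ty": 0.17, "tz": 0, "rx": 0, "ry": 0, "rz": -2.8, "claw": 0.04},
  {"tx": 0.038, "ty": 0.2, "tz": 0, "rx": 0, "ry": 0, "rz": -3.3, "claw": 0.04},
  {"tx": 0.043, "ty": 0.222, "tz": 0, "rx": 0, "ry": 0, "rz": -3.6, "claw": 0.04},
  {"tx": 0.045, "ty": 0.234, "tz": 0, "rx": 0, "ry": 0, "rz": -3.79, "claw": 0.04},
  {"tx": 0.045, "ty": 0.234, "tz": 0, "rx": 0, "ry": 0, "rz": -3.79, "claw": 0.04},
  {"tx": 0.045, "ty": 0.234, "tz": 0, "rx": 0, "ry": 0, "rz": -3.79, "claw": 0.04},
  {"tx": 0.045, "ty": 0.234, "tz": 0, "rx": 0, "ry": 0, "rz": -3.79, "claw": 0.04},
])

```text
clock: 10.7
eef_pos: [652.4, 147.4, 200.8]
tool_rot: [-3.141, 0.002, 1.377]
force: [0.2, -0.0, -5.8]
width: 48.1
```

```bash
python3 - <<'E'
from h import *
np.set_printoptions(precision=2,suppress=True)
s=read_state(); im,c=snap('wrist','w11.png'); np.save('w11.npy',np.r_[c['origin'],c['attitude']])
print(s['eef_pos'],s['tool_rot'],s['width'],s['force'],s['clock'])
H=hsv(im); m=(H[...,0]>100)&(H[...,0]<125)&(H[...,1]>140)
for ce,n,l in blobs(m,40):
    print(ce,n,plane(c,ce,80)[0], cv2.boxPoints(cv2.minAreaRect(np.argwhere(l)[:,::-1].astype(np.float32))))
E
```

```text
[652.37 147.45 200.84] [-3.14  0.    1.38] 48.14773438198225 [ 0.24 -0.04 -5.78] 10.7
[168.38 199.17] 162 [545.08 183.93  80.  ] [[158.93 205.92]
 [160.   192.  ]
 [176.06 193.24]
 [174.99 207.15]]
```

View pics/w11.png

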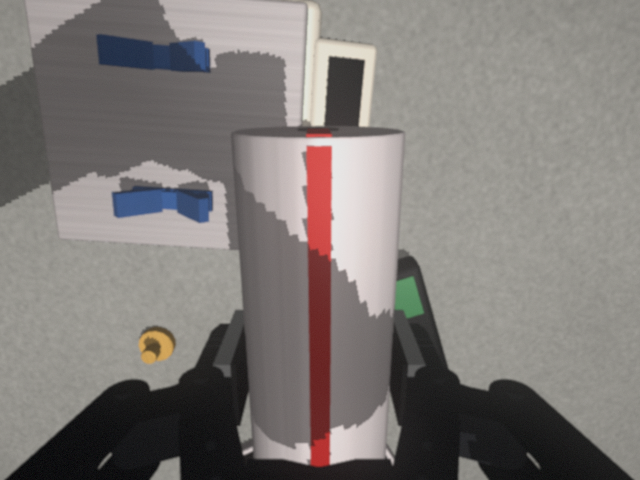

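The view shows the red line centred on the held roller, cols 308–330 between edges 242 and 397. Both blue rests are in view, spanning (97–210, 35–72) and (112–213, 190–222). The brass weight is at (155,345).

```bash
python3 - <<'E'
from h import *
np.set_printoptions(precision=2,suppress=True)
c=calibration('wrist'); a=np.load('w11.npy'); c['origin']=a[:3];c['attitude']=a[3:]; print(a)
im=cv2.imread('pics/w11.png')[:,:,::-1].copy(); i=im.astype(int); m=(i[...,2]>i[...,0]*1.5)&(i[...,2]-i[...,0]>22); m[:,235:]=0
E=[]
for ce,n,l in blobs(m,300):
    p=np.argwhere(l)[:,::-1]; x0,x1=p[:,0].min(),p[:,0].max()
    ml=p[p[:,0]<=x0+2].mean(0); mr=p[p[:,0]>=x1-2].mean(0)
    q=plane(c,[(x0-.5,ml[1]),(x1+.5,mr[1]),ce],86); print('blob',ce,n,x0,x1,p[:,1].min(),p[:,1].max(),'L,R,C@86',q.tolist(),'span',np.linalg.norm(q[0]-q[1]))
    # rows range by column
    for xx in (x0+5,int(ce[0])-12,int(ce[0])+12,x1-5): r=p[p[:,0]==xx][:,1]; print('  col',xx,r.min(),r.max())
# V groove darkest/valley and platform corners
H=hsv(im); y=(H[...,0]>10)&(H[...,0]<32)&(H[...,1]>120)
for ce,n,l in blobs(y,100): print('brass',ce,n,plane(c,ce,10)[0],cv2.minEnclosingCircle(np.argwhere(l)[:,::-1].astype(np.float32)))
cr=cv2.resize(im[20:240,20:240],None,fx=2.7,fy=2.7,interpolation=cv2.INTER_CUBIC); cv2.imwrite('pics/c11.png',cr[:,:,::-1])
E
```

```text
[666.83 230.41 379.24  -0.33  -0.    -0.19]
blob [152.8   54.13] 2966 97 208 35 71 L,R,C@86 [[533.5168990025358, 290.79068620015966, 86.0], [601.4318017531178, 268.12808820523907, 86.0], [567.1138340598385, 278.4111871862508, 86.0]] span 71.59628037475412
  col 102 35 63
  col 140 41 67
  col 164 46 68
  col 203 43 70
blob [162.48 202.28] 2331 113 211 187 221 L,R,C@86 [[507.50296746227906, 191.22885902212684, 86.0], [577.6660121346553, 177.70597993255384, 86.0], [542.6270956074057, 183.4870962847228, 86.0]] span 71.45432874619333
  col 118 193 216
  col 150 189 212
  col 174 190 208
  col 206 192 220
brass [155.66 345.42] 805 [456.49  28.57  10.  ] ((155.9702606201172, 346.7434387207031), 18.225597381591797)
```

View pics/c11.png

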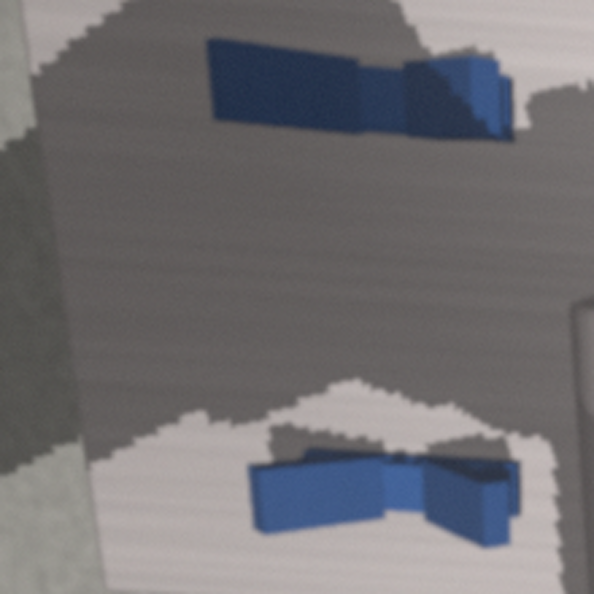

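The crop shows each V's outer top edges: the upper V at crop x 210 and 498, the lower V at 256 and 508.

```bash
python3 - <<'E'
from h import *
np.set_printoptions(precision=2,suppress=True)
c=calibration('wrist'); a=np.load('w11.npy'); c['origin']=a[:3];c['attitude']=a[3:]
U=plane(c,[(97.5,48.9),(204.4,55.2)],86);L=plane(c,[(114.5,204.4),(208,210)],86)
for q in (U,L): print(q,np.linalg.norm(q[0]-q[1]),np.arctan2(*(q[1]-q[0])[1::-1]))
cu,cl=U.mean(0),L.mean(0); d=cu-cl; print('ctrs',cu,cl,'sep',np.linalg.norm(d),'yaw',np.arctan2(d[1],d[0]),'mid',(cu+cl)/2)
# project prediction into scene & top for check: rest ctr points at z=86
mid=(cu+cl)/2
for n,f in (('scene','scene0'),('top','top0')):
    cc=calibration(n); print(n,proj(cc,[cu,cl,mid]))
E
python3 meas.py w12 255.4
```

```text
[[533.2  288.2   86.  ]
 [599.62 271.39  86.  ]] 68.51592334233236 -0.24800626733341136
[[508.08 188.68  86.  ]
 [573.29 171.62  86.  ]] 67.40684360180927 -0.25585024838581666
ctrs [566.41 279.8   86.  ] [540.69 180.15  86.  ] sep 102.91623474546316 yaw 1.3181546789485195 mid [553.55 229.97  86.  ]
scene [[430.76 392.35]
 [393.36 342.61]
 [411.03 366.11]]
top [[163.69 213.91]
 [207.16 224.11]
 [185.37 219.  ]]
T [652.539 148.182 201.064] [3.142 0.001 1.377] w 48.202630665638395 F [ 0.6   -0.476 -6.635] t 10.8
edges [[191, 134, 181]] dist 3355443200.0 exp 124.00154143578973
rawyaw 2.9475471163701936
axis pt at TCP [663.649 204.714 255.4  ] yaw 2.9475471163701936 roller-TCP along u 57.61248067742559
wrist line: n 3045 ang med 0.07061168442553237 p5,p95 [-0.836  0.78 ] along [-1.047  4.636]
scene line: n 145 ang med 0.6538565297579195 p5,p95 [-0.321  1.285] along [-6.921  2.896]
```

>>> apply_moves([
  {"tx": -0.03, "ty": 0.024, "tz": 0, "rx": 0, "ry": 0, "rz": -0.2, "claw": 0.04},
  {"tx": -0.06, "ty": 0.048, "tz": 0, "rx": 0, "ry": 0, "rz": -0.4, "claw": 0.04},
  {"tx": -0.085, "ty": 0.068, "tz": 0, "rx": 0, "ry": 0, "rz": -0.6, "claw": 0.04},
  {"tx": -0.0983, "ty": 0.0789, "tz": 0, "rx": 0, "ry": 0, "rz": -0.73, "claw": 0.04},
  {"tx": -0.0983, "ty": 0.0789, "tz": 0, "rx": 0, "ry": 0, "rz": -0.73, "claw": 0.04},
  {"tx": -0.0983, "ty": 0.0789, "tz": -0.03, "rx": 0, "ry": 0, "rz": -0.73, "claw": 0.04},
  {"tx": -0.0983, "ty": 0.0789, "tz": -0.07, "rx": 0, "ry": 0, "rz": -0.73, "claw": 0.04},
  {"tx": -0.0983, "ty": 0.0789, "tz": -0.105, "rx": 0, "ry": 0, "rz": -0.73, "claw": 0.04},
  {"tx": -0.0983, "ty": 0.0789, "tz": -0.13, "rx": 0, "ry": 0, "rz": -0.73, "claw": 0.04},
  {"tx": -0.0983, "ty": 0.0789, "tz": -0.145, "rx": 0, "ry": 0, "rz": -0.73, "claw": 0.04},
  {"tx": -0.0983, "ty": 0.0789, "tz": -0.15, "rx": 0, "ry": 0, "rz": -0.73, "claw": 0.04},
  {"tx": -0.0983, "ty": 0.0789, "tz": -0.15, "rx": 0, "ry": 0, "rz": -0.73, "claw": 0.04},
])

```text
clock: 12.05
eef_pos: [554.8, 229.1, 51.1]
tool_rot: [3.141, -0.0, 1.315]
force: [0.5, 0.9, -5.3]
width: 48.4
```

```bash
python3 - <<'E'
from h import *
np.set_printoptions(precision=2,suppress=True)
s=read_state(); print(s['eef_pos'],s['tool_rot'],s['width'],s['force'])
im,c=snap('scene','s13.png'); iw,cw=snap('wrist','w13.png'); 
a=cv2.resize(im[240:450,300:520],(550,525)); b=cv2.resize(iw,(240,180)); o=np.zeros((525,790,3),np.uint8); o[:,:550]=a; o[:180,550:]=b
cv2.imwrite('pics/m13.png',o[:,:,::-1])
E
```

```text
[554.82 229.14  51.14] [ 3.14 -0.    1.32] 48.42194907811213 [ 0.49  0.88 -5.26]
```

View pics/m13.png

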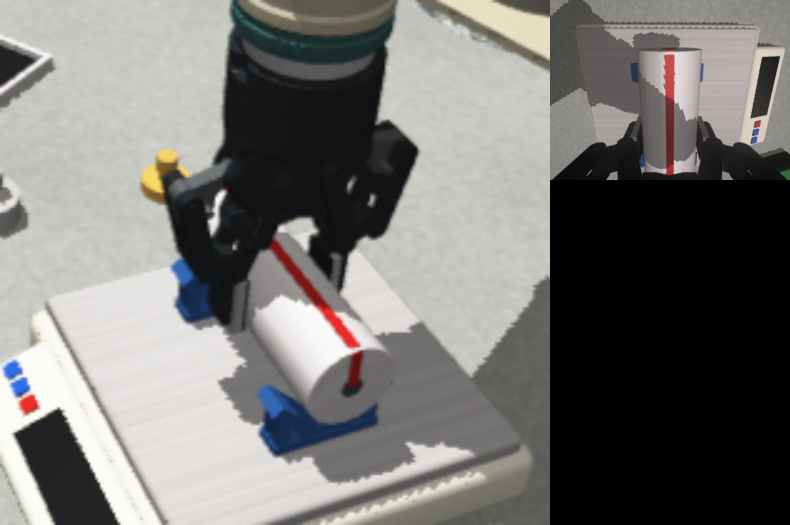

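The roller hangs centred over the V's with the line up: the end-face radius points up, and the far V shows evenly on both sides in the wrist inset. That is my 12th view, so I'll use numbers from here. Lowering now.

>>> apply_moves([
  {"tx": -0.0006, "ty": -0.0023, "tz": -0.003, "rx": 0, "ry": 0, "rz": 0, "claw": 0.04},
  {"tx": -0.0006, "ty": -0.0023, "tz": -0.006, "rx": 0, "ry": 0, "rz": 0, "claw": 0.04},
  {"tx": -0.0006, "ty": -0.0023, "tz": -0.009, "rx": 0, "ry": 0, "rz": 0, "claw": 0.04},
  {"tx": -0.0006, "ty": -0.0023, "tz": -0.011, "rx": 0, "ry": 0, "rz": 0, "claw": 0.04},
  {"tx": -0.0006, "ty": -0.0023, "tz": -0.0125, "rx": 0, "ry": 0, "rz": 0, "claw": 0.04},
  {"tx": -0.0006, "ty": -0.0023, "tz": -0.0125, "rx": 0, "ry": 0, "rz": 0, "claw": 0.04},
])

```text
clock: 12.75
eef_pos: [553.3, 227.2, 38.7]
tool_rot: [-3.141, 0.0, 1.316]
force: [-1.1, -0.1, -2.9]
width: 48.4
```

>>> apply_moves([
  {"tx": 0, "ty": 0, "tz": -0.0005, "rx": 0, "ry": 0, "rz": 0, "claw": 0.04},
  {"tx": 0, "ty": 0, "tz": -0.001, "rx": 0, "ry": 0, "rz": 0, "claw": 0.04},
  {"tx": 0, "ty": 0, "tz": -0.001, "rx": 0, "ry": 0, "rz": 0, "claw": 0.04},
])

```text
clock: 13.05
eef_pos: [553.3, 227.2, 38.6]
tool_rot: [3.142, -0.0, 1.316]
force: [-5.2, -0.2, 6.0]
width: 48.4
```

>>> apply_moves([
  {"tx": -0.0004, "ty": 0.0001, "tz": -0.0005, "rx": 0, "ry": 0, "rz": 0, "claw": 0.04},
  {"tx": -0.0008, "ty": 0.0002, "tz": -0.0005, "rx": 0, "ry": 0, "rz": 0, "claw": 0.04},
  {"tx": -0.0008, "ty": 0.0002, "tz": -0.0005, "rx": 0, "ry": 0, "rz": 0, "claw": 0.04},
])

```text
clock: 13.35
eef_pos: [553.1, 227.4, 38.3]
tool_rot: [3.141, -0.001, 1.316]
force: [-2.9, -0.6, 5.6]
width: 48.4
```

```bash
python3 meas.py w14 92
```

```text
T [553.091 227.402  38.293] [ 3.141 -0.     1.316] w 48.37408917941037 F [-4.39  -1.354  7.011] t 13.4
  return _methods._mean(a, axis=axis, dtype=dtype,
  ret = ret.dtype.type(ret / rcount)
Traceback (most recent call last):
  File "meas.py", line 31, in <module>
    run(sys.argv[1],*(float(a) for a in sys.argv[2:]))
    ~~~^^^^^^^^^^^^^^^^^^^^^^^^^^^^^^^^^^^^^^^^^^^^^^^
  File "meas.py", line 16, in run
    seg=np.array(seg); med=np.median(seg,axis=0); seg=seg[np.abs(seg[:,1:]-med[1:]).max(1)<25]
                                                                 ~~~^^^^^^
IndexError: too many indices for array: array is 1-dimensional, but 2 were indexed
```

>>> apply_moves([
  {"tx": -0.0003, "ty": 0.0001, "tz": 0, "rx": 0, "ry": 0, "rz": 0, "claw": 0.049},
  {"tx": -0.0003, "ty": 0.0001, "tz": 0, "rx": 0, "ry": 0, "rz": 0, "claw": 0.051},
  {"tx": -0.0003, "ty": 0.0001, "tz": 0, "rx": 0, "ry": 0, "rz": 0, "claw": 0.055},
  {"tx": -0.0003, "ty": 0.0001, "tz": 0, "rx": 0, "ry": 0, "rz": 0, "claw": 0.062},
  {"tx": -0.0003, "ty": 0.0001, "tz": 0, "rx": 0, "ry": 0, "rz": 0, "claw": 0.07},
  {"tx": -0.0003, "ty": 0.0001, "tz": 0, "rx": 0, "ry": 0, "rz": 0, "claw": 0.07},
  {"tx": -0.0003, "ty": 0.0001, "tz": 0, "rx": 0, "ry": 0, "rz": 0, "claw": 0.07},
])

```text
clock: 14.1
eef_pos: [552.6, 227.4, 37.0]
tool_rot: [3.141, -0.0, 1.316]
force: [-0.3, 1.0, 0.8]
width: 70.3
```

>>> apply_moves([
  {"tx": 0, "ty": 0, "tz": 0.01, "rx": 0, "ry": 0, "rz": 0, "claw": 0.072},
  {"tx": 0, "ty": 0, "tz": 0.03, "rx": 0, "ry": 0, "rz": 0, "claw": 0.072},
  {"tx": 0, "ty": 0, "tz": 0.06, "rx": 0, "ry": 0, "rz": 0, "claw": 0.072},
  {"tx": 0, "ty": 0, "tz": 0.1, "rx": 0, "ry": 0, "rz": 0, "claw": 0.072},
  {"tx": 0, "ty": 0, "tz": 0.14, "rx": 0, "ry": 0, "rz": 0, "claw": 0.072},
  {"tx": 0, "ty": 0, "tz": 0.16, "rx": 0, "ry": 0, "rz": 0, "claw": 0.072},
  {"tx": 0, "ty": 0, "tz": 0.16, "rx": 0, "ry": 0, "rz": 0, "claw": 0.072},
  {"tx": 0, "ty": 0, "tz": 0.16, "rx": 0, "ry": 0, "rz": 0, "claw": 0.072},
  {"tx": 0, "ty": 0, "tz": 0.16, "rx": 0, "ry": 0, "rz": 0, "claw": 0.072},
])

```text
clock: 15.0
eef_pos: [551.6, 226.9, 196.0]
tool_rot: [-3.14, 0.001, 1.316]
force: [0.1, 0.4, -0.6]
width: 72.0
```

```bash
python3 - <<'E'
from h import *
np.set_printoptions(precision=2,suppress=True)
s=read_state(); im,c=snap('wrist','w15.png'); np.save('w15.npy',np.r_[c['origin'],c['attitude']]); ims,cs=snap('scene','s15.png')
print(s['eef_pos'],s['tool_rot'],s['width'],s['force'],s['clock'])
for ce,n,l in blobs(redmask(im),40):
    p=np.argwhere(l)[:,::-1]; print('w red',ce,n,p.min(0),p.max(0))
g=im.max(2); 
for r in range(80,340,25):
    print(r,[(int(k),int(g[r,k]),int(g[r,k+2])) for k in np.flatnonzero(np.abs(g[r,2:].astype(int)-g[r,:-2])>30) if 180<k<460])
for ce,n,l in blobs(redmask(ims),20):
    p=np.argwhere(l)[:,::-1]; print('s red',ce,n,p.min(0),p.max(0)) if 300<ce[0]<500 and ce[1]>230 else 0
E
```

```text
[551.58 226.85 196.02] [-3.14  0.    1.32] 72.00886655478374 [ 0.1   0.38 -0.64] 15.0
w red [318.57 221.1 ] 1659 [315 118] [323 331]
w red [469.83 241.18] 88 [465 236] [474 246]
w red [532.48 396.3 ] 44 [526 394] [539 399]
80 [(210, 98, 130), (211, 111, 143), (375, 124, 157), (405, 119, 153), (406, 132, 172), (416, 129, 164), (427, 127, 163), (437, 131, 163)]
105 [(244, 121, 153), (245, 129, 172), (269, 180, 146), (270, 171, 116), (271, 146, 104), (337, 107, 147), (338, 120, 171), (339, 147, 184), (453, 176, 211), (457, 206, 155), (458, 190, 116), (459, 155, 97)]
130 [(355, 157, 122), (356, 144, 110), (450, 181, 213)]
155 [(291, 97, 131), (292, 110, 145), (327, 171, 215), (354, 160, 128), (355, 148, 115), (369, 137, 173), (370, 152, 188)]
180 [(192, 187, 141), (193, 176, 106), (194, 141, 95), (244, 98, 129), (245, 105, 144), (272, 168, 132), (273, 154, 108), (274, 132, 99), (349, 108, 142), (350, 118, 156), (355, 146, 178), (445, 181, 214), (459, 219, 181)]
205 [(195, 187, 149), (271, 177, 144), (272, 165, 119), (273, 144, 106), (354, 149, 181), (457, 217, 149), (458, 199, 90), (459, 149, 61)]
230 [(197, 182, 149), (273, 165, 118), (274, 145, 104)]
255 [(266, 172, 135), (267, 162, 110), (268, 135, 100)]
280 [(202, 181, 147), (272, 164, 122), (273, 143, 109), (350, 157, 126), (364, 142, 175)]
305 [(284, 173, 138), (285, 164, 115), (311, 199, 160), (351, 146, 178)]
330 [(190, 122, 82), (191, 103, 71), (218, 39, 77), (219, 46, 116), (220, 77, 140), (415, 142, 94), (416, 128, 61), (417, 94, 44), (445, 76, 115), (446, 93, 128)]
s red [415.12 351.37] 334 [387 316] [442 385]
s red [440.73 393.65] 55 [438 387] [443 400]
s red [311.   401.27] 41 [308 398] [314 405]
```

```bash
python3 - <<'E'
from h import *
np.set_printoptions(precision=3,suppress=True)
yaw=1.318; d=np.array([np.cos(yaw),np.sin(yaw),0]);u=np.array([d[1],-d[0],0]); C=np.array([553.1,227.4,92])+3*d
c=calibration('wrist'); a=np.load('w15.npy'); c['origin']=a[:3];c['attitude']=a[3:]; im=cv2.imread('pics/w15.png')[:,:,::-1].copy()
b=max(blobs(redmask(im),40),key=lambda t:t[1]); p=np.argwhere(b[2])[:,::-1]
q=plane(c,p,117)-C; print('wrist line: lateral',(q@u).mean(),'along',(q@d).min(),(q@d).max(),'slope',np.polyfit(q@d,q@u,1))
for r in (140,170,200,240,290): # right edge columns
    row=im[r].astype(int).max(1); k=np.arange(340,375); g=np.abs(row[k+2]-row[k-2]); print(r,k[g.argmax()],g.max(),end='; ')
o=np.array([plane(c,[(318.6,r)],117)[0] for r in (118,331)])
for s in (-1,1): print('pred edge',proj(c,[C+s*25*u-30*d,C+s*25*u+30*d]).ravel())
ims=cv2.imread('pics/s15.png')[:,:,::-1].copy(); cs=calibration('scene')
for b in blobs(redmask(ims),20):
    if 430<b[0][0]<450 and 380<b[0][1]<405:
        p=np.argwhere(b[2])[:,::-1]; oo,dr=rays(cs,p); E=C+75*d; X=oo+dr*(((E-oo)@d)/(dr@d))[:,None]-E; P=np.c_[X@u,X[:,2]]
        m=P.mean(0); _,_,V=np.linalg.svd(P-m); v=V[0]*np.sign(V[0][1]); print('end radius: angle',np.arctan2(v[0],v[1]),'mean',m,'range',P.min(0),P.max(0))
    if 400<b[0][0]<430 and 330<b[0][1]<370:
        p=np.argwhere(b[2])[:,::-1]; o=lineang(cs,p,C,d); print('scene wall line',np.median(o[:,0]),np.percentile(o[:,0],[5,95]),o[:,2].min(),o[:,2].max())
E
```

```text
wrist line: lateral -3.3566976945310714 along -74.29314144151377 70.03211521147196 slope [ 0.007 -3.389]
140 371 58; 170 349 59; 200 349 47; 240 355 37; 290 351 52; pred edge [289.049 259.776 286.811 177.787]
pred edge [357.616 259.664 360.091 177.641]
scene wall line -0.005356092896893693 [-0.12   0.102] -75.72409205967398 69.17929254169425
end radius: angle 0.03738065150060036 mean [ 2.986 16.159] range [-0.345  4.394] [ 6.001 28.027]
```

>>> apply_moves([
  {"tx": 0, "ty": 0, "tz": -0.04, "rx": 0, "ry": 0, "rz": 0, "claw": 0.075},
  {"tx": 0, "ty": 0, "tz": -0.08, "rx": 0, "ry": 0, "rz": 0, "claw": 0.075},
  {"tx": 0, "ty": 0, "tz": -0.12, "rx": 0, "ry": 0, "rz": 0, "claw": 0.075},
  {"tx": 0, "ty": 0, "tz": -0.145, "rx": 0, "ry": 0, "rz": 0, "claw": 0.075},
  {"tx": 0, "ty": 0, "tz": -0.158, "rx": 0, "ry": 0, "rz": 0, "claw": 0.075},
  {"tx": 0, "ty": 0, "tz": -0.158, "rx": 0, "ry": 0, "rz": 0, "claw": 0.075},
  {"tx": 0, "ty": 0, "tz": -0.158, "rx": 0, "ry": 0, "rz": 0, "claw": 0.075},
  {"tx": 0, "ty": 0, "tz": -0.158, "rx": 0, "ry": 0, "rz": 0, "claw": 0.075},
])

```text
clock: 15.9
eef_pos: [553.7, 228.0, 40.5]
tool_rot: [3.139, -0.002, 1.316]
force: [0.5, 0.6, -0.0]
width: 75.1
```

```bash
cat > lin.py <<'E'
from h import *
np.set_printoptions(precision=2,suppress=True)
def lin(f,T,yaw,z):
    c=calibration('wrist'); a=np.load(f+'.npy'); c['origin']=a[:3];c['attitude']=a[3:]; im=cv2.imread(f'pics/{f}.png')[:,:,::-1].copy()
    d=np.array([np.cos(yaw),np.sin(yaw),0]);u=np.array([d[1],-d[0],0])
    b=max(blobs(redmask(im),40),key=lambda t:t[1]); p=np.argwhere(b[2])[:,::-1]; p=p[(p[:,1]>130)&(p[:,1]<300)]
    q=plane(c,p,z)-T; k=np.polyfit(q@d,q@u,1); print(f,'line lateral rel TCP at slice',k[1],'slope',k[0],'along max',(q@d).max(),'cam-TCP',(c['origin']-T)@u,'T',T)
E
python3 - <<'E'
from lin import *
s=read_state(); im,c=snap('wrist','w16.png'); np.save('w16.npy',np.r_[c['origin'],c['attitude']])
print(s['eef_pos'],s['tool_rot'],s['width'],s['force'])
lin('w10',np.array([571.556,-213.564,-23.556]),1.885,56)
lin('w14',np.array([553.091,227.402,38.293]),1.316,117)
lin('w16',s['eef_pos'],s['tool_rot'][2],117)
E
```

```text
[553.68 227.96  40.51] [ 3.14 -0.    1.32] 75.06561261053186 [ 0.46  0.63 -0.02]
w10 line lateral rel TCP at slice -1.1615173279593325 slope -0.0022392725383115586 along max 74.63435962948527 cam-TCP -1.2543702903651373 T [ 571.56 -213.56  -23.56]
w14 line lateral rel TCP at slice -1.74999521593391 slope -0.003578865415174467 along max 73.60812016150125 cam-TCP -2.0595005416218015 T [553.09 227.4   38.29]
w16 line lateral rel TCP at slice -3.7912685883440824 slope 0.003126348332622049 along max 72.78481299901475 cam-TCP -2.3003199489566626 T [553.68 227.96  40.51]
```

```bash
python3 - <<'E'
from h import *
for f in ('w14','w16'):
    im=cv2.imread(f'pics/{f}.png'); g=cv2.GaussianBlur(im,(1,5),0).astype(int); m=redmask(im[:,:,::-1].copy())
    for r in (150,165,180,200,220):
        k=np.flatnonzero(m[r,280:360])+280; print(f,r,'red',k.min(),k.max(),k.mean())
        for lo,hi in ((215,262),(378,425)):
            e=np.abs(g[r,lo+1:hi+1]-g[r,lo-1:hi-1]).sum(1); t=np.argsort(-e)[:4]; print('    ',[(int(lo+x),int(e[x])) for x in t], g[r,lo:hi:4,1].tolist())
E
```

```text
w14 150 red 307 330 318.5
     [(235, 41), (234, 36), (232, 32), (231, 29)] [94, 94, 95, 94, 92, 93, 109, 121, 126, 137, 149, 154]
     [(404, 93), (403, 68), (401, 58), (400, 51)] [196, 194, 185, 179, 175, 168, 140, 178, 177, 178, 178, 177]
w14 165 red 307 330 318.5
     [(233, 47), (234, 44), (236, 36), (235, 34)] [83, 76, 72, 67, 61, 87, 104, 120, 125, 135, 148, 155]
     [(401, 61), (400, 58), (399, 45), (402, 40)] [196, 193, 184, 179, 173, 166, 131, 133, 148, 156, 165, 169]
w14 180 red 307 330 318.5
     [(236, 47), (237, 42), (235, 41), (234, 41)] [52, 51, 53, 57, 55, 76, 103, 117, 124, 133, 147, 153]
     [(423, 158), (422, 129), (402, 106), (401, 105)] [196, 192, 183, 178, 172, 162, 105, 82, 89, 93, 93, 109]
w14 200 red 308 330 319.0
     [(243, 47), (235, 43), (244, 39), (236, 38)] [52, 52, 53, 54, 54, 64, 83, 100, 119, 131, 145, 152]
     [(421, 160), (422, 131), (400, 105), (420, 101)] [195, 190, 182, 177, 171, 150, 88, 82, 93, 94, 93, 159]
w14 220 red 308 329 318.5
     [(237, 37), (236, 36), (238, 26), (215, 25)] [69, 56, 53, 53, 53, 58, 79, 87, 92, 93, 98, 102]
     [(4
[... 600 characters left out ...]
1 323 312.0
     [(235, 45), (236, 45), (233, 43), (234, 43)] [51, 52, 52, 54, 56, 81, 106, 118, 126, 140, 149, 155]
     [(420, 158), (419, 119), (421, 110), (397, 107)] [188, 183, 178, 172, 152, 93, 81, 82, 93, 92, 94, 175]
w16 200 red 301 323 312.0
     [(242, 47), (243, 46), (235, 43), (234, 41)] [50, 52, 53, 54, 52, 72, 85, 103, 122, 137, 148, 154]
     [(418, 162), (419, 142), (396, 108), (395, 98)] [186, 180, 177, 169, 141, 83, 81, 89, 93, 93, 121, 177]
w16 220 red 302 323 312.5
     [(235, 38), (215, 33), (236, 33), (216, 27)] [71, 57, 52, 52, 54, 63, 82, 89, 91, 94, 101, 102]
     [(394, 102), (416, 102), (395, 98), (417, 97)] [184, 179, 174, 163, 121, 80, 80, 91, 95, 111, 169, 177]
```

>>> apply_moves([
  {"tx": 0, "ty": 0, "tz": 0.03, "rx": 0, "ry": 0, "rz": 0, "claw": 0.075},
  {"tx": 0, "ty": 0, "tz": 0.07, "rx": 0, "ry": 0, "rz": 0, "claw": 0.075},
  {"tx": 0, "ty": 0, "tz": 0.11, "rx": 0, "ry": 0, "rz": 0, "claw": 0.075},
  {"tx": -0.01, "ty": -0.024, "tz": 0.14, "rx": 0, "ry": 0, "rz": 0, "claw": 0.05},
  {"tx": -0.025, "ty": -0.06, "tz": 0.14, "rx": 0, "ry": 0, "rz": 0, "claw": 0.04},
  {"tx": -0.042, "ty": -0.1, "tz": 0.14, "rx": 0, "ry": 0, "rz": 0, "claw": 0.016},
  {"tx": -0.06, "ty": -0.144, "tz": 0.14, "rx": 0, "ry": 0, "rz": 0, "claw": 0.016},
  {"tx": -0.078, "ty": -0.187, "tz": 0.13, "rx": 0, "ry": 0, "rz": 0, "claw": 0.016},
  {"tx": -0.095, "ty": -0.228, "tz": 0.11, "rx": 0, "ry": 0, "rz": 0, "claw": 0.016},
  {"tx": -0.108, "ty": -0.26, "tz": 0.08, "rx": 0, "ry": 0, "rz": 0, "claw": 0.016},
  {"tx": -0.1155, "ty": -0.2774, "tz": 0.061, "rx": 0, "ry": 0, "rz": 0, "claw": 0.016},
  {"tx": -0.1155, "ty": -0.2774, "tz": 0.061, "rx": 0, "ry": 0, "rz": 0, "claw": 0.016},
])

```text
clock: 17.15
eef_pos: [434.2, -53.0, 99.2]
tool_rot: [-3.138, 0.002, 1.311]
force: [-0.5, -0.0, 0.2]
width: 15.9
```

>>> apply_moves([
  {"tx": 0, "ty": 0, "tz": 0, "rx": 0, "ry": 0, "rz": 0, "claw": 0.016},
  {"tx": 0, "ty": 0, "tz": 0, "rx": 0, "ry": 0, "rz": 0, "claw": 0.016},
  {"tx": 0, "ty": 0, "tz": 0, "rx": 0, "ry": 0, "rz": 0, "claw": 0.016},
])

```text
clock: 17.45
eef_pos: [438.6, -48.8, 101.1]
tool_rot: [3.139, -0.001, 1.318]
force: [0.1, 0.2, -0.5]
width: 16.0
```

```bash
cat > brass.py <<'E'
from h import *
np.set_printoptions(precision=2,suppress=True)
def brass(f,zd=10,zk=30):
    s=read_state(); im,c=snap('wrist',f+'.png'); T=s['eef_pos'];yaw=s['tool_rot'][2]; print(T,s['tool_rot'],s['width'],s['clock'])
    d=np.array([np.cos(yaw),np.sin(yaw),0]);u=np.array([d[1],-d[0],0])
    H=hsv(im); y=(H[...,0]>10)&(H[...,0]<32)&(H[...,1]>120)
    for ce,n,l in blobs(y,150):
        cn=max(cv2.findContours(l.astype(np.uint8),cv2.RETR_EXTERNAL,cv2.CHAIN_APPROX_NONE)[0],key=len)
        (x,yy),r=cv2.minEnclosingCircle(cn); e=cv2.fitEllipse(cn)
        for nm,p in (('circ',(x,yy)),('ell',e[0]),('cen',ce)):
            q=plane(c,[p],zd)[0]; print(nm,p,n,r,e[1],q,'rel T: lat',(q-T)@u,'along',(q-T)@d)
    return im,c
E
python3 -c "
from brass import *
brass('w17')"
```

```text
[438.57 -48.75 101.09] [ 3.14 -0.    1.32] 16.020700030260965 17.45
circ (316.68182373046875, 109.13636016845703) 2548 29.184965133666992 (54.79304122924805, 57.432228088378906) [455.6   28.37  10.  ] rel T: lat -2.7982814797186935 along 78.93200414385824
ell (316.4994201660156, 109.16314697265625) 2548 29.184965133666992 (54.79304122924805, 57.432228088378906) [455.49  28.38  10.  ] rel T: lat -2.9110854317262858 along 78.91624043308681
cen [316.48 109.16] 2548 29.184965133666992 (54.79304122924805, 57.432228088378906) [455.48  28.39  10.  ] rel T: lat -2.9204267498573633 along 78.91986761254813
```

>>> apply_moves([
  {"tx": 0, "ty": 0, "tz": -0.03, "rx": 0, "ry": 0, "rz": 0, "claw": 0.016},
  {"tx": 0, "ty": 0, "tz": -0.06, "rx": 0, "ry": 0, "rz": 0, "claw": 0.016},
  {"tx": 0, "ty": 0, "tz": -0.09, "rx": 0, "ry": 0, "rz": 0, "claw": 0.016},
  {"tx": 0, "ty": 0, "tz": -0.11, "rx": 0, "ry": 0, "rz": 0, "claw": 0.016},
  {"tx": 0, "ty": 0, "tz": -0.12, "rx": 0, "ry": 0, "rz": 0, "claw": 0.016},
  {"tx": 0, "ty": 0, "tz": -0.123, "rx": 0, "ry": 0, "rz": 0, "claw": 0.016},
  {"tx": 0, "ty": 0, "tz": -0.123, "rx": 0, "ry": 0, "rz": 0, "claw": 0.016},
])

```text
clock: 18.2
eef_pos: [437.1, -49.3, -23.6]
tool_rot: [-3.141, -0.001, 1.317]
force: [-0.3, -0.8, 0.9]
width: 15.9
```

>>> apply_moves([
  {"tx": 0, "ty": 0, "tz": -0.002, "rx": 0, "ry": 0, "rz": 0, "claw": 0.016},
  {"tx": 0, "ty": 0, "tz": -0.004, "rx": 0, "ry": 0, "rz": 0, "claw": 0.016},
])

```text
clock: 18.4
eef_pos: [437.6, -50.0, -26.5]
tool_rot: [3.14, 0.0, 1.316]
force: [0.0, 0.8, -0.2]
width: 16.1
```

>>> apply_moves([
  {"tx": 0, "ty": 0, "tz": -0.0015, "rx": 0, "ry": 0, "rz": 0, "claw": 0.016},
  {"tx": 0, "ty": 0, "tz": -0.003, "rx": 0, "ry": 0, "rz": 0, "claw": 0.016},
])

```text
clock: 18.6
eef_pos: [437.3, -50.0, -29.7]
tool_rot: [3.141, 0.0, 1.316]
force: [-1.0, -0.4, 0.5]
width: 16.0
```

>>> apply_moves([
  {"tx": 0, "ty": 0, "tz": -0.0015, "rx": 0, "ry": 0, "rz": 0, "claw": 0.016},
  {"tx": 0, "ty": 0, "tz": -0.003, "rx": 0, "ry": 0, "rz": 0, "claw": 0.016},
])

```text
clock: 18.8
eef_pos: [437.1, -50.0, -33.0]
tool_rot: [3.141, 0.0, 1.316]
force: [0.0, 0.7, -0.6]
width: 16.4
```

>>> apply_moves([
  {"tx": 0, "ty": 0, "tz": -0.0015, "rx": 0, "ry": 0, "rz": 0, "claw": 0.016},
  {"tx": 0, "ty": 0, "tz": -0.003, "rx": 0, "ry": 0, "rz": 0, "claw": 0.016},
])

```text
clock: 19.0
eef_pos: [436.9, -50.1, -36.1]
tool_rot: [-3.142, 0.0, 1.316]
force: [-0.2, 0.3, -0.6]
width: 16.0
```

>>> apply_moves([
  {"tx": 0, "ty": 0, "tz": -0.001, "rx": 0, "ry": 0, "rz": 0, "claw": 0.016},
  {"tx": 0, "ty": 0, "tz": -0.002, "rx": 0, "ry": 0, "rz": 0, "claw": 0.016},
])

```text
clock: 19.2
eef_pos: [437.0, -50.1, -36.7]
tool_rot: [3.14, 0.001, 1.316]
force: [-5.2, 0.2, 37.2]
width: 15.9
```

>>> apply_moves([
  {"tx": 0, "ty": 0, "tz": -0.001, "rx": 0, "ry": 0, "rz": 0, "claw": 0.016},
  {"tx": 0, "ty": 0, "tz": -0.002, "rx": 0, "ry": 0, "rz": 0, "claw": 0.016},
])

```text
clock: 19.4
eef_pos: [437.1, -50.2, -36.8]
tool_rot: [3.138, 0.001, 1.317]
force: [-9.1, 0.2, 64.1]
width: 16.1
```

>>> apply_moves([
  {"tx": 0, "ty": 0, "tz": -0.001, "rx": 0, "ry": 0, "rz": 0, "claw": 0.016},
  {"tx": 0, "ty": 0, "tz": -0.002, "rx": 0, "ry": 0, "rz": 0, "claw": 0.016},
])

```text
clock: 19.6
eef_pos: [437.2, -50.2, -36.9]
tool_rot: [3.136, 0.002, 1.317]
force: [-13.0, 0.4, 91.7]
width: 15.6
```

>>> apply_moves([
  {"tx": 0, "ty": 0, "tz": 0.01, "rx": 0, "ry": 0, "rz": 0, "claw": 0.016},
  {"tx": 0, "ty": 0, "tz": 0.05, "rx": 0, "ry": 0, "rz": 0, "claw": 0.016},
  {"tx": 0, "ty": 0, "tz": 0.09, "rx": 0, "ry": 0, "rz": 0, "claw": 0.04},
  {"tx": 0.007, "ty": 0.026, "tz": 0.1, "rx": 0, "ry": 0, "rz": 0, "claw": 0.04},
  {"tx": 0.014, "ty": 0.053, "tz": 0.1, "rx": 0, "ry": 0, "rz": 0, "claw": 0.04},
  {"tx": 0.0204, "ty": 0.0779, "tz": 0.1, "rx": 0, "ry": 0, "rz": 0, "claw": 0.04},
  {"tx": 0.0204, "ty": 0.0779, "tz": 0.1, "rx": 0, "ry": 0, "rz": 0, "claw": 0.04},
  {"tx": 0.0204, "ty": 0.0779, "tz": 0.1, "rx": 0, "ry": 0, "rz": 0, "claw": 0.04},
  {"tx": 0.0204, "ty": 0.0779, "tz": 0.1, "rx": 0, "ry": 0, "rz": 0, "claw": 0.04},
  {"tx": 0.0204, "ty": 0.0779, "tz": 0.1, "rx": 0, "ry": 0, "rz": 0, "claw": 0.04},
])

```text
clock: 20.6
eef_pos: [456.8, 26.6, 57.8]
tool_rot: [-3.141, 0.001, 1.314]
force: [-0.1, 0.3, -1.1]
width: 40.2
```

```bash
python3 -c "
from brass import *
brass('w18',30)"
```

```text
[456.84  26.64  57.76] [-3.14  0.    1.31] 40.23959199455275 20.6
circ (319.211181640625, 249.12454223632812) 2555 29.657394409179688 (56.57612228393555, 58.462364196777344) [457.75  36.33  30.  ] rel T: lat -1.5805452195593337 along 9.610661677659287
ell (319.119873046875, 249.25096130371094) 2555 29.657394409179688 (56.57612228393555, 58.462364196777344) [457.68  36.28  30.  ] rel T: lat -1.6287056351354026 along 9.539762270977832
cen [319.19 249.27] 2555 29.657394409179688 (56.57612228393555, 58.462364196777344) [457.72  36.26  30.  ] rel T: lat -1.5891032459811043 along 9.528395821704558
```

>>> apply_moves([
  {"tx": 0, "ty": 0.001, "tz": -0.025, "rx": 0, "ry": 0, "rz": 0, "claw": 0.036},
  {"tx": 0, "ty": 0.001, "tz": -0.045, "rx": 0, "ry": 0, "rz": 0, "claw": 0.036},
  {"tx": 0, "ty": 0.001, "tz": -0.06, "rx": 0, "ry": 0, "rz": 0, "claw": 0.036},
  {"tx": 0, "ty": 0.001, "tz": -0.072, "rx": 0, "ry": 0, "rz": 0, "claw": 0.036},
  {"tx": 0, "ty": 0.001, "tz": -0.079, "rx": 0, "ry": 0, "rz": 0, "claw": 0.036},
  {"tx": 0, "ty": 0.001, "tz": -0.0815, "rx": 0, "ry": 0, "rz": 0, "claw": 0.036},
  {"tx": 0, "ty": 0.001, "tz": -0.0815, "rx": 0, "ry": 0, "rz": 0, "claw": 0.03},
  {"tx": 0, "ty": 0.001, "tz": -0.0815, "rx": 0, "ry": 0, "rz": 0, "claw": 0.022},
  {"tx": 0, "ty": 0.001, "tz": -0.0815, "rx": 0, "ry": 0, "rz": 0, "claw": 0.018},
])

```text
clock: 21.55
eef_pos: [457.7, 28.8, -23.0]
tool_rot: [3.141, -0.0, 1.316]
force: [-0.1, 0.2, -0.2]
width: 18.0
```

>>> apply_moves([
  {"tx": 0, "ty": 0, "tz": 0, "rx": 0, "ry": 0, "rz": 0, "claw": 0.012},
  {"tx": 0, "ty": 0, "tz": 0, "rx": 0, "ry": 0, "rz": 0, "claw": 0.008},
  {"tx": 0, "ty": 0, "tz": 0, "rx": 0, "ry": 0, "rz": 0, "claw": 0.008},
  {"tx": 0, "ty": 0, "tz": 0, "rx": 0, "ry": 0, "rz": 0, "claw": 0.008},
])

```text
clock: 21.95
eef_pos: [457.8, 28.8, -22.8]
tool_rot: [3.14, -0.0, 1.316]
force: [-1.0, -0.5, 6.3]
width: 13.6
```

>>> apply_moves([
  {"tx": 0, "ty": 0, "tz": 0.005, "rx": 0, "ry": 0, "rz": 0, "claw": 0.008},
  {"tx": 0, "ty": 0, "tz": 0.02, "rx": 0, "ry": 0, "rz": 0, "claw": 0.008},
  {"tx": 0, "ty": 0, "tz": 0.045, "rx": 0, "ry": 0, "rz": 0, "claw": 0.008},
  {"tx": 0, "ty": 0, "tz": 0.08, "rx": 0, "ry": 0, "rz": 0, "claw": 0.008},
  {"tx": 0, "ty": 0, "tz": 0.12, "rx": 0, "ry": 0, "rz": 0, "claw": 0.008},
  {"tx": 0, "ty": 0, "tz": 0.15, "rx": 0, "ry": 0, "rz": 0, "claw": 0.008},
  {"tx": 0, "ty": 0, "tz": 0.165, "rx": 0, "ry": 0, "rz": 0, "claw": 0.008},
  {"tx": 0, "ty": 0, "tz": 0.165, "rx": 0, "ry": 0, "rz": 0, "claw": 0.008},
  {"tx": 0, "ty": 0, "tz": 0.165, "rx": 0, "ry": 0, "rz": 0, "claw": 0.008},
])

```text
clock: 22.85
eef_pos: [456.9, 28.3, 141.2]
tool_rot: [-3.141, 0.001, 1.315]
force: [0.4, -0.1, -0.6]
width: 13.1
```

```bash
python3 - <<'E'
from brass import *
im,c=brass('w19',140+22.8+10); s=read_state(); print(s['force'],s['width'])
T=s['eef_pos']; yaw=s['tool_rot'][2]; d=np.array([np.cos(yaw),np.sin(yaw),0])
ims,cs=snap('scene','s19.png'); H=hsv(ims); y=(H[...,0]>12)&(H[...,0]<32)&(H[...,1]>130)
for ce,n,l in blobs(y,60):
    p=np.argwhere(l)[:,::-1]; print('scene',ce,n,p.min(0),p.max(0))
B=T+[0,0,22.8]; print('pred base,disc top,top px scene',proj(cs,[B,B+[0,0,10],B+[0,0,30]]).ravel())
# straight-line columns by row of brass: centreline tilt
for ce,n,l in blobs(y,60):
    if ce[1]<320: print([(r,*(np.flatnonzero(l[r])[[0,-1]])) for r in range(int(np.argwhere(l)[:,0].min()),int(np.argwhere(l)[:,0].max())+1,2)])
E
```

```text
[456.93  28.32 141.23] [-3.14  0.    1.32] 13.089663845273545 22.85
circ (318.7450866699219, 325.87255859375) 3286 43.57878875732422 (73.08320617675781, 81.87287902832031) [454.71  27.06 172.8 ] rel T: lat -1.8368862163933675 along -1.7866819350412062
ell (319.5172119140625, 322.5083312988281) 3286 43.57878875732422 (73.08320617675781, 81.87287902832031) [455.39  28.46 172.8 ] rel T: lat -1.5277065499719509 along -0.25863296498099697
cen [319.   322.92] 3286 43.57878875732422 (73.08320617675781, 81.87287902832031) [455.14  28.33 172.8 ] rel T: lat -1.7357030794401085 along -0.44604736696819947
[ 0.08 -0.28 -0.81] 13.41739964001563
scene [14.16 35.65] 324 [ 0 16] [47 47]
scene [96.34 32.22] 686 [37 22] [154  43]
scene [431.87 115.12] 1022 [411  99] [473 134]
scene [338.1  207.38] 343 [320 202] [360 212]
scene [372.51 232.12] 241 [362 219] [382 240]
pred base,disc top,top px scene [372.63 236.11 372.99 230.78 373.72 219.93]
[(16, np.int64(5), np.int64(5)), (18, np.int64(3), np.int64(4)), (20, np.int64(5), np.int64(6)), (22, np.int64(3), np.int64(7)), (24, np.int64(0), np.int64(4)), (26
[... 1339 characters left out ...]
, np.int64(424), np.int64(440)), (133, np.int64(430), np.int64(439))]
[(202, np.int64(322), np.int64(349)), (204, np.int64(321), np.int64(350)), (206, np.int64(321), np.int64(353)), (208, np.int64(321), np.int64(354)), (210, np.int64(321), np.int64(356)), (212, np.int64(334), np.int64(360))]
[(219, np.int64(373), np.int64(376)), (221, np.int64(373), np.int64(377)), (223, np.int64(372), np.int64(377)), (225, np.int64(372), np.int64(377)), (227, np.int64(372), np.int64(376)), (229, np.int64(362), np.int64(377)), (231, np.int64(362), np.int64(382)), (233, np.int64(362), np.int64(381)), (235, np.int64(362), np.int64(381)), (237, np.int64(363), np.int64(381)), (239, np.int64(366), np.int64(379))]
```

>>> apply_moves([
  {"tx": 0.01, "ty": 0.021, "tz": 0, "rx": 0, "ry": 0, "rz": 0, "claw": 0.008},
  {"tx": 0.024, "ty": 0.05, "tz": 0, "rx": 0, "ry": 0, "rz": 0, "claw": 0.008},
  {"tx": 0.042, "ty": 0.087, "tz": 0, "rx": 0, "ry": 0, "rz": 0, "claw": 0.008},
  {"tx": 0.06, "ty": 0.125, "tz": 0, "rx": 0, "ry": 0, "rz": 0, "claw": 0.008},
  {"tx": 0.076, "ty": 0.159, "tz": 0, "rx": 0, "ry": 0, "rz": 0, "claw": 0.008},
  {"tx": 0.087, "ty": 0.182, "tz": 0, "rx": 0, "ry": 0, "rz": 0, "claw": 0.008},
  {"tx": 0.093, "ty": 0.194, "tz": 0, "rx": 0, "ry": 0, "rz": 0, "claw": 0.008},
  {"tx": 0.0953, "ty": 0.1989, "tz": -0.01, "rx": 0, "ry": 0, "rz": 0, "claw": 0.008},
  {"tx": 0.0953, "ty": 0.1989, "tz": -0.02, "rx": 0, "ry": 0, "rz": 0, "claw": 0.008},
  {"tx": 0.0953, "ty": 0.1989, "tz": -0.03, "rx": 0, "ry": 0, "rz": 0, "claw": 0.008},
  {"tx": 0.0953, "ty": 0.1989, "tz": -0.036, "rx": 0, "ry": 0, "rz": 0, "claw": 0.008},
  {"tx": 0.0953, "ty": 0.1989, "tz": -0.036, "rx": 0, "ry": 0, "rz": 0, "claw": 0.008},
])

```text
clock: 24.15
eef_pos: [551.8, 225.9, 104.2]
tool_rot: [-3.14, 0.002, 1.315]
force: [-0.1, -0.2, -2.1]
width: 13.3
```

>>> apply_moves([
  {"tx": 0, "ty": 0, "tz": 0, "rx": 0, "ry": 0, "rz": 0, "claw": 0.008},
  {"tx": 0, "ty": 0, "tz": 0, "rx": 0, "ry": 0, "rz": 0, "claw": 0.008},
  {"tx": 0, "ty": 0, "tz": 0, "rx": 0, "ry": 0, "rz": 0, "claw": 0.008},
  {"tx": 0, "ty": 0, "tz": 0, "rx": 0, "ry": 0, "rz": 0, "claw": 0.008},
])

```text
clock: 24.55
eef_pos: [552.9, 227.8, 105.9]
tool_rot: [3.141, -0.0, 1.316]
force: [0.4, 0.0, -1.4]
width: 13.6
```

```bash
python3 - <<'E'
from brass import *
im,c=brass('w20',105.5+22.8+10); s=read_state(); print(s['force'])
T=s['eef_pos']; yaw=s['tool_rot'][2]; d=np.array([np.cos(yaw),np.sin(yaw),0]);u=np.array([d[1],-d[0],0])
print('s lateral',T@u,'t along',T@d,'target 477.5 359.7')
m=redmask(im)
for ce,n,l in blobs(m,100):
    p=np.argwhere(l)[:,::-1]; q=plane(c,p,117)-T; print('red',ce,n,p.min(0),p.max(0),'lat',(q@u).mean(),np.polyfit(q@d,q@u,1),'along',(q@d).min(),(q@d).max())
g=im.astype(int)
for r in (140,170,200,230):
    for lo,hi in ((225,290),(345,415)):
        e=np.abs(g[r,lo+1:hi+1]-g[r,lo-1:hi-1]).sum(1); t=np.argsort(-e)[:5]; print(r,[(int(lo+x),int(e[x])) for x in t])
    k=np.flatnonzero(m[r,290:350]); print('  red mid',290+k.mean() if len(k) else None)
E
```

```text
[552.88 227.84 105.9 ] [ 3.14 -0.    1.32] 13.575038925486927 24.55
circ (316.0, 324.98370361328125) 3440 46.02727508544922 (68.08980560302734, 84.92802429199219) [549.79 227.69 138.3 ] rel T: lat -2.9519557188164827 along -0.9281496591917298
ell (316.0513000488281, 321.1049499511719) 3440 46.02727508544922 (68.08980560302734, 84.92802429199219) [550.26 229.37 138.3 ] rel T: lat -2.9277796677374623 along 0.8189175322786416
cen [317.87 321.88] 3440 46.02727508544922 (68.08980560302734, 84.92802429199219) [550.87 228.85 138.3 ] rel T: lat -2.205074555318346 along 0.46852654871047095
[ 0.15  0.58 -0.55]
s lateral 477.4807936878611 t along 359.9028211287462 target 477.5 359.7
red [316.22 200.67] 1910 [309 130] [323 276] lat -2.8416534712339816 [ 0.   -2.92] along 11.127474350279051 72.97260965158266
red [513.72 285.95] 149 [508 279] [520 293] lat 84.3796865120372 [ 0.12 83.65] along 2.8708905846968062 9.649332570247367
red [315.77 399.05] 629 [310 370] [321 428] lat -3.2624859076053716 [ 0. -3.] along -71.85674947586185 -37.45740107141033
140 [(267, 41), (268, 34), (276, 32), (266, 32), (275, 29)]
140 [(373, 77), (374, 63), (370, 53), (369, 45), (372, 34)]
  red mid 316.5
170 [(278, 110), (277, 104), (246, 77), (245, 73), (279, 53)]
170 [(389, 162), (390, 155), (372, 107), (371, 104), (388, 88)]
  red mid 316.0
200 [(265, 34), (264, 25), (270, 18), (279, 15), (268, 14)]
200 [(371, 79), (370, 70), (367, 54), (368, 50), (372, 41)]
  red mid 316.0
230 [(265, 31), (266, 31), (270, 20), (277, 19), (264, 16)]
230 [(347, 198), (369, 159), (348, 136), (346, 134), (368, 125)]
  red mid 316.0
```

>>> apply_moves([
  {"tx": -0.0005, "ty": 0.0008, "tz": -0.003, "rx": 0, "ry": 0, "rz": 0, "claw": 0.008},
  {"tx": -0.0005, "ty": 0.0008, "tz": -0.006, "rx": 0, "ry": 0, "rz": 0, "claw": 0.008},
  {"tx": -0.0005, "ty": 0.0008, "tz": -0.0085, "rx": 0, "ry": 0, "rz": 0, "claw": 0.008},
  {"tx": -0.0005, "ty": 0.0008, "tz": -0.0095, "rx": 0, "ry": 0, "rz": 0, "claw": 0.008},
  {"tx": -0.0005, "ty": 0.0008, "tz": -0.0095, "rx": 0, "ry": 0, "rz": 0, "claw": 0.008},
  {"tx": -0.0005, "ty": 0.0008, "tz": -0.0095, "rx": 0, "ry": 0, "rz": 0, "claw": 0.008},
])

```text
clock: 25.2
eef_pos: [552.2, 228.6, 96.0]
tool_rot: [-3.142, -0.0, 1.316]
force: [0.1, 0.4, -1.3]
width: 13.2
```

>>> apply_moves([
  {"tx": 0, "ty": 0, "tz": -0.0005, "rx": 0, "ry": 0, "rz": 0, "claw": 0.008},
  {"tx": 0, "ty": 0, "tz": -0.001, "rx": 0, "ry": 0, "rz": 0, "claw": 0.008},
])

```text
clock: 25.4
eef_pos: [552.3, 228.6, 95.1]
tool_rot: [3.141, -0.0, 1.316]
force: [0.2, -0.6, -0.5]
width: 12.7
```

>>> apply_moves([
  {"tx": 0, "ty": 0, "tz": -0.0004, "rx": 0, "ry": 0, "rz": 0, "claw": 0.008},
  {"tx": 0, "ty": 0, "tz": -0.0008, "rx": 0, "ry": 0, "rz": 0, "claw": 0.008},
  {"tx": 0, "ty": 0, "tz": -0.0008, "rx": 0, "ry": 0, "rz": 0, "claw": 0.008},
])

```text
clock: 25.7
eef_pos: [552.2, 228.5, 94.2]
tool_rot: [3.142, -0.0, 1.316]
force: [-0.4, -0.0, -0.8]
width: 13.5
```

>>> apply_moves([
  {"tx": 0, "ty": 0, "tz": -0.0005, "rx": 0, "ry": 0, "rz": 0, "claw": 0.008},
  {"tx": 0, "ty": 0, "tz": -0.0005, "rx": 0, "ry": 0, "rz": 0, "claw": 0.008},
])

```text
clock: 25.9
eef_pos: [552.2, 228.6, 94.1]
tool_rot: [3.141, -0.0, 1.316]
force: [-1.7, -1.3, 2.7]
width: 12.9
```

>>> apply_moves([
  {"tx": 0, "ty": 0, "tz": 0, "rx": 0, "ry": 0, "rz": 0, "claw": 0.014},
  {"tx": 0, "ty": 0, "tz": 0, "rx": 0, "ry": 0, "rz": 0, "claw": 0.0155},
  {"tx": 0, "ty": 0, "tz": 0, "rx": 0, "ry": 0, "rz": 0, "claw": 0.017},
  {"tx": 0, "ty": 0, "tz": 0, "rx": 0, "ry": 0, "rz": 0, "claw": 0.02},
  {"tx": 0, "ty": 0, "tz": 0, "rx": 0, "ry": 0, "rz": 0, "claw": 0.026},
  {"tx": 0, "ty": 0, "tz": 0, "rx": 0, "ry": 0, "rz": 0, "claw": 0.034},
  {"tx": 0, "ty": 0, "tz": 0, "rx": 0, "ry": 0, "rz": 0, "claw": 0.04},
  {"tx": 0, "ty": 0, "tz": 0, "rx": 0, "ry": 0, "rz": 0, "claw": 0.04},
])

```text
clock: 26.7
eef_pos: [552.2, 228.6, 93.7]
tool_rot: [-3.142, -0.0, 1.316]
force: [-0.4, 0.4, 0.7]
width: 39.7
```

```bash
python3 - <<'E'
from brass import *
im,c=brass('w21',127); s=read_state(); print(s['force'])
ims,cs=snap('scene','s21.png'); H=hsv(ims); y=(H[...,0]>12)&(H[...,0]<32)&(H[...,1]>130)
C=np.array([552.3,228.3,117]);print('pred',proj(cs,[C,C+[0,0,10],C+[0,0,30]]).ravel())
for ce,n,l in blobs(y,60):
    if 360<ce[0]<470 and 280<ce[1]<400:
        p=np.argwhere(l)[:,::-1]; print('scene',ce,n,p.min(0),p.max(0)); print([(r,*map(int,np.flatnonzero(l[r])[[0,-1]])) for r in range(p[:,1].min(),p[:,1].max()+1,2)])
E
```

```text
[552.16 228.59  93.68] [-3.14 -0.    1.32] 39.74140007868916 26.7
circ (317.54229736328125, 325.8383483886719) 5471 46.29106903076172 (82.87322235107422, 85.29398345947266) [549.72 228.43 127.  ] rel T: lat -2.3159082634226884 along -0.7750176598466126
ell (318.4822692871094, 324.6748046875) 5471 46.29106903076172 (82.87322235107422, 85.29398345947266) [550.22 228.84 127.  ] rel T: lat -1.9429421582360766 along -0.25223097713933784
cen [318.48 324.39] 5471 46.29106903076172 (82.87322235107422, 85.29398345947266) [550.25 228.96 127.  ] rel T: lat -1.9443177128320557 along -0.12623159393531896
[-0.01  0.02 -0.34]
pred [413.04 347.84 413.77 342.13 415.27 330.46]
scene [413.32 342.95] 472 [400 327] [424 355]
[(327, 412, 413), (329, 409, 417), (331, 409, 418), (333, 408, 418), (335, 406, 418), (337, 405, 421), (339, 405, 423), (341, 405, 424), (343, 405, 424), (345, 405, 424), (347, 403, 424), (349, 401, 424), (351, 402, 423), (353, 405, 421), (355, 410, 418)]
```

>>> apply_moves([
  {"tx": 0, "ty": 0, "tz": 0.003, "rx": 0, "ry": 0, "rz": 0, "claw": 0.044},
  {"tx": 0, "ty": 0, "tz": 0.01, "rx": 0, "ry": 0, "rz": 0, "claw": 0.044},
  {"tx": 0, "ty": 0, "tz": 0.022, "rx": 0, "ry": 0, "rz": 0, "claw": 0.044},
  {"tx": 0, "ty": 0, "tz": 0.04, "rx": 0, "ry": 0, "rz": 0, "claw": 0.044},
  {"tx": 0, "ty": 0, "tz": 0.07, "rx": 0, "ry": 0, "rz": 0, "claw": 0.044},
  {"tx": 0, "ty": 0, "tz": 0.1, "rx": 0, "ry": 0, "rz": 0, "claw": 0.044},
  {"tx": -0.02, "ty": -0.06, "tz": 0.12, "rx": 0, "ry": 0, "rz": 0, "claw": 0.044},
  {"tx": -0.03, "ty": -0.1, "tz": 0.12, "rx": 0, "ry": 0, "rz": 0, "claw": 0.044},
  {"tx": -0.03, "ty": -0.1, "tz": 0.12, "rx": 0, "ry": 0, "rz": 0, "claw": 0.044},
  {"tx": -0.03, "ty": -0.1, "tz": 0.12, "rx": 0, "ry": 0, "rz": 0, "claw": 0.044},
  {"tx": -0.03, "ty": -0.1, "tz": 0.12, "rx": 0, "ry": 0, "rz": 0, "claw": 0.044},
])

```text
clock: 27.9
eef_pos: [522.6, 129.8, 214.5]
tool_rot: [3.141, -0.002, 1.316]
force: [0.1, 1.6, -0.3]
width: 43.7
```

```bash
cat > fin.py <<'E'
from brass import *
import sys
t=sys.argv[1]
ims,cs=snap('scene','s'+t+'.png'); H=hsv(ims); y=(H[...,0]>12)&(H[...,0]<32)&(H[...,1]>130)
C=np.array([552.3,228.3,117]);print('pred',proj(cs,[C,C+[0,0,10],C+[0,0,30]]).ravel())
for ce,n,l in blobs(y,60):
    if 360<ce[0]<470 and 280<ce[1]<400:
        p=np.argwhere(l)[:,::-1]; print('scene',ce,n); print([(r,*map(int,np.flatnonzero(l[r])[[0,-1]])) for r in range(p[:,1].min(),p[:,1].max()+1,2)])
m=redmask(ims)
for b in blobs(m,20):
    if 370<b[0][0]<460 and 300<b[0][1]<410:
        p=np.argwhere(b[2])[:,::-1]; yaw=1.316; d=np.array([np.cos(yaw),np.sin(yaw),0]); o=lineang(cs,p,C-[0,0,25],d); print('line',b[0],b[1],np.median(o[:,0]),o[:,2].min(),o[:,2].max())
im,c=brass('w'+t,127)
yaw=1.316; d=np.array([np.cos(yaw),np.sin(yaw),0]);u=np.array([d[1],-d[0],0])
for ce,n,l in blobs(redmask(im),60):
    q=plane(c,np.argwhere(l)[:,::-1],117)-C; print('w red',ce,n,'lat',(q@u).mean(),'along',(q@d).min(),(q@d).max())
E
python3 fin.py 22
```

```text
pred [413.04 347.84 413.77 342.13 415.27 330.46]
scene [412.28 342.77] 538
[(327, 412, 413), (329, 409, 417), (331, 409, 418), (333, 408, 418), (335, 403, 418), (337, 401, 421), (339, 400, 424), (341, 400, 425), (343, 400, 425), (345, 400, 425), (347, 400, 424), (349, 401, 424), (351, 402, 423), (353, 404, 421), (355, 410, 418)]
line [394.9  325.29] 86 0.02310612430233199 -74.05655044652289 -29.125219428014532
line [429.77 370.22] 149 0.039034591457603955 15.483334693250356 71.45835281907209
line [440.68 393.73] 56 0.3585364174918792 74.74272891022854 90.63389362477105
[522.46 130.43 214.29] [ 3.14 -0.    1.32] 44.13765294952957 27.95
circ (326.0, 69.9609375) 2830 32.101524353027344 (56.79627990722656, 61.71303176879883) [550.3  227.73 127.  ] rel T: lat 2.5653702489919 along 101.17141055891024
ell (325.3047180175781, 69.81280517578125) 2830 32.101524353027344 (56.79627990722656, 61.71303176879883) [549.93 227.91 127.  ] rel T: lat 2.1529333948893523 along 101.25258834355355
cen [325.28  69.81] 2830 32.101524353027344 (56.79627990722656, 61.71303176879883) [549.91 227.91 127.  ] rel T: lat 2.14092789008315 along 101.25205223794235
w red [325.05  18.6 ] 333 lat -2.377058961343916 along 17.9305069717632 37.52218879601221
w red [324.16 142.35] 619 lat -2.502920771690706 along -71.7192663880551 -19.63640705463065
w red [480.44 121.36] 108 lat 97.22347088789341 along -34.08240195136434 -27.32608651350956
```

>>> apply_moves([
  {"tx": -0.03, "ty": -0.03, "tz": 0, "rx": 0, "ry": 0, "rz": 0, "claw": 0.044},
  {"tx": -0.05, "ty": -0.06, "tz": 0.02, "rx": 0, "ry": 0, "rz": 0, "claw": 0.044},
  {"tx": -0.05, "ty": -0.06, "tz": 0.02, "rx": 0, "ry": 0, "rz": 0, "claw": 0.044},
  {"tx": -0.05, "ty": -0.06, "tz": 0.02, "rx": 0, "ry": 0, "rz": 0, "claw": 0.044},
  {"tx": -0.05, "ty": -0.06, "tz": 0.02, "rx": 0, "ry": 0, "rz": 0, "claw": 0.044},
  {"tx": -0.05, "ty": -0.06, "tz": 0.02, "rx": 0, "ry": 0, "rz": 0, "claw": 0.044},
  {"tx": -0.05, "ty": -0.06, "tz": 0.02, "rx": 0, "ry": 0, "rz": 0, "claw": 0.044},
  {"tx": -0.05, "ty": -0.06, "tz": 0.02, "rx": 0, "ry": 0, "rz": 0, "claw": 0.044},
])

```text
clock: 28.8
eef_pos: [472.2, 69.3, 233.5]
tool_rot: [-3.141, -0.0, 1.317]
force: [0.5, 0.8, 0.4]
width: 44.2
```

```bash
python3 fin.py 23 | head -6; python3 - <<'E'
from h import *
a=cv2.imread('pics/scene0.png').astype(int);b=cv2.imread('pics/s23.png').astype(int)
for n,(x0,x1,y0,y1) in dict(steel=(280,312,303,335),meter=(195,280,322,392),driver=(278,365,200,216)).items(): print(n,np.abs(a-b)[y0:y1,x0:x1].max(2).mean())
finish_job()
E
```

```text
pred [413.04 347.84 413.77 342.13 415.27 330.46]
scene [412.16 342.75] 534
[(327, 412, 415), (329, 409, 417), (331, 409, 418), (333, 408, 418), (335, 403, 418), (337, 401, 421), (339, 400, 423), (341, 400, 424), (343, 400, 424), (345, 400, 425), (347, 400, 424), (349, 401, 424), (351, 402, 423), (353, 404, 421), (355, 410, 418)]
line [394.98 325.4 ] 84 0.02310612430233199 -73.43449033085955 -29.125219428014532
line [429.77 370.22] 149 0.039034591457603955 15.483334693250356 71.45835281907209
line [440.73 393.65] 55 0.35393645735730717 74.74272891022854 90.63389362477105
steel 14.07421875
meter 10.607226890756303
driver 14.734913793103448
the job is handed in; nothing more can be done
```

I handed the job in at about 29 s. The roller was rolled in the tray until its line faced up, then seated in the V-rests and released. The brass weight now stands on the red line.

**Last checks:**
- **Red line:** the scene camera puts it 0.02–0.04 rad from straight up. An earlier close wrist view gave about −0.04 rad, so the two cameras differ slightly in sign.
- **Brass weight:** it is upright, within about 0.5 mm of the line and about 1 mm of mid-length. Its image was unchanged after about a second with the gripper away.

**What went wrong or disagreed:**
- **Fingertip position:** the real fingertips sit about 36 mm behind the reported TCP, not at it. On the first push one fingertip therefore rode on top of the roller with about 13 N. The roller rolled only 11 mm, stayed in the tray, and I finished the roll properly afterwards.
- **Bench touch:** while finding the true tip height I sent three steps at once after contact. The fingertips pressed the bench with up to 92 N at the wrist, below the 120 N limit.
- **Bystanders:** I did not touch the steel weight, the meter or the screwdriver. My last before-and-after image comparison shows mean pixel differences of 10–15 around each. I put that down to shadows and image noise, but did not confirm it by measuring their positions.

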